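# Unpack a slide holder and load it on the microscope

### The job

Swing both top flaps of the shipping carton right back so they lean well outwards, lift the slide holder out by its plate and lay it flat on the grey mat, letting go of it. Then take it again by its handle and load it from the front onto the microscope stage, under the condenser: flat between the two guide rails, plate up against the end stop, released, with the flaps left open. Do not drop the holder, bump the condenser or shove the other things on the bench about.

Things in the scene. Friction and masses are not known exactly. Their poses are not given: they have to be found in the camera images.
- carton: Fixed cardboard shipping carton, 226 (x) x 158 (y) x 100 mm high, walls 4 mm; origin under its centre, z up. Stands left or right of the mat. Two flaps are hinged along its long sides (+y and -y rims); its end flaps hang down outside the -x and +x ends, adding 8 mm each. Inside, grey foam holds the slide holder, handle towards carton -x.
- pocket (a point): Centre of the foam pocket under the holder's plate, 40 mm to +x of the carton's centre and 56 mm above the bench. Two finger notches beside the plate (x from -55 to +27 mm of this point, out to the walls at y=+-75 mm, floor 28 mm above the bench): grip the plate there, across its 58 mm width. Foam hugs the handle up to 86 mm above the bench (handle top 90 mm): no grip there.
- flap_left (a joint): Angle of the flap on the carton's +y rim: 0 flat closed, 1.57 upright, limit 2.4 leaning outwards. The stiff crease stays where it is left; it takes about 1 N at the edge to move. It starts half up (0.6 to 1.0), so a gap of 50 to 90 mm lies between the two flap edges; push it from inside, up and outwards.
- flap_right (a joint): The same for the flap on the carton's -y rim.
- flap_left_edge (a point): Middle of the free edge of the +y flap. The flap is 222 mm long, 62 mm from hinge to edge, 4 mm thick cardboard.
- flap_right_edge (a point): Middle of the free edge of the -y flap; same sizes.
- flap_left_hinge (a point): Middle of the +y flap's hinge line, on the carton's rim 100 mm above the bench and 77 mm from the carton's centre; the line runs along carton x.
- flap_right_hinge (a point): The same for the -y flap.
- holder: Loose slide holder, 191 mm long, about 0.14 kg: a bare aluminium plate 110 (x) x 58 (y) x 18 mm with glass slides on top, and a straight black handle that sticks out from the middle of its -x end. Origin under the centre of the plate; z up. Balance point about 45 mm from the origin towards the handle.
- handle (a point): Grip point of the holder's handle: 100 mm to -x of the origin and 22 mm above the holder's underside. The handle is a bar 78 mm long (x from -58 to -136 mm), 22 mm wide (y), from 6 to 34 mm above the underside.
- holder_mid (a point): Middle of the holder's length, on its underside: 40 mm to -x of the holder's origin.
- mat: Fixed grey rubber mat in the middle of the bench between carton and microscope, 250 (x) x 140 (y) x 3 mm; origin under its centre, top at 3 mm.
- microscope: Fixed ivory inverted microscope; origin on the bench under the optical axis, front (-x) towards the robot. Black stage 170 x 170 mm (x from -65 to +105 mm), top 160 mm above the bench. Two eyepieces in front reach x=-143 mm but stay below 135 mm. A pillar stands at x=+118 mm, up to 335 mm.
- seat (a point): Point on the stage's top on the optical axis; axes as the microscope's. Two guide rails along x, 8 mm high, inner faces at y=+-33.5 mm, x from -50 to +50 mm; behind them an end stop 12 mm high, its face at x=+55 mm. The plate is home when the holder's origin is here, handle to -x, sticking out past the stage's front edge.
- condenser: Condenser of the microscope, a fixed barrel of 54 mm diameter over the seat; origin at its underside's centre, 85 mm above the stage; it rises to 82 mm above that, with an arm back (+x) to the pillar. Must not be bumped.
- reagent_bottle: Bystander: amber bottle, 60 mm wide, 150 mm high.
- beaker: Bystander: clear beaker, 70 mm wide, 90 mm high.
- dishes: Bystander: stack of clear dishes, 88 mm wide, 42 mm high.
- tip_box: Bystander: grey box 120 x 85 x 55 mm.
- tube_rack: Bystander: white rack of tubes 140 x 60 x 70 mm.
- jar: Bystander: glass jar, 64 mm wide, 80 mm high.
There are look-alikes about, which are no part of the job. There is more than one size of the holder; the job needs the larger.

How it is judged (in metres and radians):
On the way, in this order (a step that is already met when the one before it is completed fails the run):
1. both flaps lean outwards (over 1.75 rad, 100 degrees) (value of joint each of flap_left, flap_right above 1.75 rad), for 0.2 s.
2. the holder lies flat on the mat, its middle within 60 mm of the mat's centre, let go and at rest (contact force between the fingers and holder below 0.2 N and height (world z) of holder below 0.008 m and angle between holder's own z axis and vertical below 0.08 rad and horizontal distance between holder_mid and mat below 0.06 m and linear speed of holder below 0.02 m/s), for 0.2 s.
3. the holder is carried by its handle (gripped within 45 mm of the handle's grip point, underside over 50 mm up) (distance between the grasp point and handle below 0.045 m and contact force between the fingers and holder above 0.5 N and height (world z) of holder above 0.05 m), for 0.2 s.
At the end, for the whole second after the job is handed in: The holder lies flat on the stage (underside within 4 mm of it, tilt under 0.05 rad) between the rails, handle to the front, its plate within 8 mm of the end stop, sideways within 8 mm of the optical axis; it is released and at rest; both flaps are still beyond 1.75 rad (all of step 1 and x of holder in the frame of seat between -0.008 and 0.006 m and y of holder in the frame of seat between -0.008 and 0.008 m and z of holder in the frame of seat between -0.004 and 0.004 m and x of handle in the frame of seat below -0.05 m and angle between holder's own z axis and vertical below 0.05 rad and contact force between the fingers and holder below 0.2 N and linear speed of holder below 0.02 m/s); the robot touches nothing.
It fails at once if a bystander is moved by more than 40 mm (distance of any of reagent_bottle, beaker, dishes, tip_box, tube_rack, jar from where it was at the start of the episode above 0.04 m).
It fails at once if the condenser is bumped (over 8 N) (contact force between condenser and anything else above 8 N).
It fails at once if the holder is dropped (falls freely faster than 0.55 m/s, about 15 mm) (contact force between the fingers and holder below 0.2 N and linear speed of holder above 0.55 m/s).
It also fails if it takes over 72 s, if anything falls off the work surface, if the arm or the gripper's body presses on something with over 40 N, if the wrist force passes 120 N, or if a joint passes its speed limit or range.

### The arm

A 6-joint arm with a two-finger parallel gripper is mounted at the origin on the work surface. World frame = base frame: x ahead of the robot, y to its left, z up, the work surface at z = 0. Lengths are in m, angles in degrees, forces in N, time in s.
With the tool pointing down it reaches from about 0.35 to 0.875 m from the base axis. Payload 4.2 kg.
Tool frame: the origin (TCP) lies between the finger pads; the fingertips stand r.tip_reach ahead of it and the grasp point (between the pads) lies 8 mm behind it (r.tip_reach is the distance from the TCP to the fingertips, in m); z points along the fingers, y is the direction in which the jaws open and shut (so a half turn about z gives the same grasp; the last joint's range is limited). The gripper opens to 87 mm and grips with 3 to 60 N. Pads are 19 mm wide; open, the fingers measure 117 mm over their backs; the gripper's body (75 mm by 190 mm) begins 51 mm behind the grasp point.
Start: joints at [-49.125, 22.042, 0.453, 0, -68.411, -14.817], TCP at [0.275, -0.561, 0.207] pointing down, gripper open.
Joint ranges: [-179.83, 179.83], [-69.29, 118.12], [-61.27, 80.66], [-181.25, 117.63], [-171.15, -9.14], [-177.46, 177.46]. Speed limits (degrees/s): [159.86, 159.86, 180, 180, 180, 180].

### API

Orientations are given as a 3x3 rotation matrix whose columns are the frame's x, y, z axes.
In Python, from workcell import readout, cams, workorder, r gives the robot as it stands. The module is installed in compiled form; this text tells all that it offers.
- The arm moves only by the shell command python3 -m inch 'ROWS' [FORCE]. ROWS is JSON, a list of rows, each a list of 5 numbers: the closure, from 0 (fully open) to 1 (shut), then the shift along the tool's x, y, z in m, then the turn about the tool's z in degrees. A call has exactly 8 rows; each row shifts and turns the commanded pose from where the row before left it, along the tool's axes as they then stand; what a row does not reach is not made up. A row lasts 1/8 s, in which the tool goes at most 62.5 mm and 10.7 degrees, less where a joint would pass 70% of its speed; a pose out of reach is approached as far as the arm can. A call is refused whole if a number of a shift passes 0.0625 or a number of a turn 10.7, either way. A call with a gripper value outside its range is refused whole. The fingers move at their own pace and stop on an object; FORCE is the grip in N (left out, the last holds). Time passes only in rows, so rows that do not move let the fingers close, or fill a call up. It gives the time, the measured TCP pose, the force and the opening at its end, in the units of the state.
- readout.state(): the state, without advancing time (a new reading comes with each control period).
- cams.snapshot(name): name is "side" or "top"; returns the picture (384x512x3 uint8, blue, green, red); there is no depth.
- cams.camera_info(name): a dict with "fx", "fy", "cx", "cy" (pixels), "dist_coeffs" ([k1, k2, p1, p2, k3] as OpenCV has them; the pictures are not rectified), "world_to_cam" (4x4, takes a point from world to camera coordinates). Camera axes: x right, y up, looking along -z (the intrinsics and any distortion apply to the point x, -y, -z); pixel columns grow to the right and rows downward; lengths in m; the calibration is good to about 2 mm. A picture is of the moment at which its call begins. camera_info takes no time and is no camera call.
- workorder.close_job(): hands the job in, once; it reports no verdict.
The state is a dict: "clock": time; "q": joint angles; "joint_vel": joint speeds; "joint_torque": joint torques, N m; "eef_pos": TCP position; "tcp_rot": TCP orientation; "contact_force": force on the tool from outside, world axes, zero at the start; "ft_torque": the same for the moment, N m; "grip_width": finger opening in m.
Only numpy, scipy, OpenCV 4.12 (cv2) and the standard library are available. Lean on these libraries where they do the work, as an engineer would, in place of code of your own. Each camera call takes 0.05 s, during which the arm holds its last target.

## Working session

There is one attempt and no reset: what is moved stays moved. The work goes in short steps, Python scripts to look and compute and a shell command to move; the robot and the scene stay as the last step left them, time stands still between calls to the robot, and variables do not carry over. Pictures are saved under pics/ and viewed, and the job is handed in when it is done.

```bash
ls; mkdir -p pics; cat > h.py <<'E'
import numpy as np, cv2
from workcell import readout, cams, workorder, r
def K(n):
    c=cams.camera_info(n); return c,np.array([[c['fx'],0,c['cx']],[0,c['fy'],c['cy']],[0,0,1.]]),np.array(c['dist_coeffs'],float),np.array(c['world_to_cam'])
def ray(n,uv):
    c,k,d,T=K(n); p=cv2.undistortPoints(np.array([[uv]],float),k,d)[0,0]
    v=np.array([p[0],-p[1],-1.]); R=T[:3,:3]; o=-R.T@T[:3,3]; w=R.T@v; return o,w/np.linalg.norm(w)
def onz(n,uv,z):
    o,w=ray(n,uv); return o+w*(z-o[2])/w[2]
def proj(n,P):
    c,k,d,T=K(n); q=(T[:3,:3]@np.array(P,float).reshape(-1,3).T).T+T[:3,3]
    q=q*[1,-1,-1]; return cv2.projectPoints(q.reshape(-1,1,3),np.zeros(3),np.zeros(3),k,d)[0][:,0]
def tri(u1,u2):
    o,a=ray('top',u1);p,b=ray('side',u2)
    s=np.linalg.lstsq(np.c_[a,-b],p-o,rcond=None)[0]; x=o+a*s[0];y=p+b*s[1]; return (x+y)/2,np.linalg.norm(x-y)
E
python3 - <<'E'
from h import *
for n in('top','side'):
    im=cams.snapshot(n); cv2.imwrite(f'pics/{n}0raw.png',im); cv2.imwrite(f'pics/{n}0.png',cv2.resize(im,(800,600)))
    c,k,d,T=K(n); print(n,k.tolist(),d, (-T[:3,:3].T@T[:3,3]).round(3), T[:3,:3].round(2).tolist())
s=readout.state(); print(s, r.tip_reach)
E
```

```text
pics
top [[375.563328614251, 0.0, 256.684593522121], [0.0, 375.563328614251, 186.42680755145312], [0.0, 0.0, 1.0]] [-0.03561973  0.          0.          0.          0.        ] [ 0.363 -0.003  1.718] [[0.02, -1.0, 0.0], [0.99, 0.02, 0.11], [-0.11, -0.0, 0.99]]
side [[364.8758386235039, 0.0, 256.52473690852247], [0.0, 364.8758386235039, 191.37890338039747], [0.0, 0.0, 1.0]] [-0.08969035  0.          0.          0.          0.        ] [0.065 0.769 1.058] [[-0.86, -0.51, 0.0], [0.36, -0.61, 0.71], [-0.36, 0.61, 0.71]]
{'clock': 0.1, 'q': array([-4.91242613e+01,  2.20865375e+01,  3.87813826e-01, -2.35220785e-02,
       -6.84116540e+01, -1.48158794e+01]), 'joint_vel': array([-0.02264947, -0.12535301,  0.10895793, -0.0446601 , -0.03490578,
        0.08542825]), 'joint_torque': array([-4.97462024e-04, -3.91689563e+01,  1.87935752e+01,  4.23189014e+00,
        1.34797400e-02, -6.34622961e-05]), 'eef_pos': array([ 0.27431902, -0.56095094,  0.20557316]), 'tcp_rot': array([[-8.98402021e-01, -4.39172932e-01, -9.72046500e-04],
       [-4.39173990e-01,  8.98400409e-01,  1.70644540e-03],
       [ 1.23862345e-04,  1.95997153e-03, -9.99998072e-01]]), 'contact_force': array([ 0.35472437,  0.62044628, -0.59820466]), 'ft_torque': array([-0.02723991,  0.04264884,  0.00084581]), 'grip_width': 0.08720682346958447} 0.011
```

View pics/top0.png

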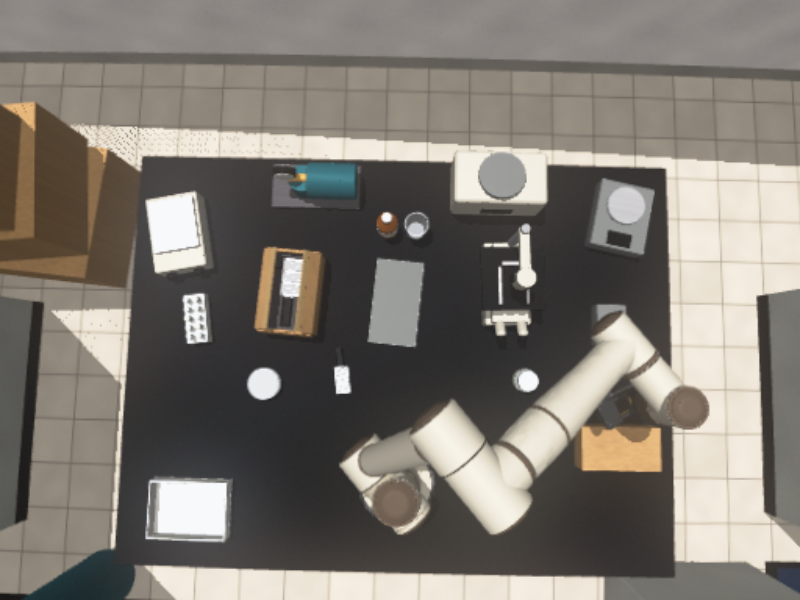

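View pics/side0.png

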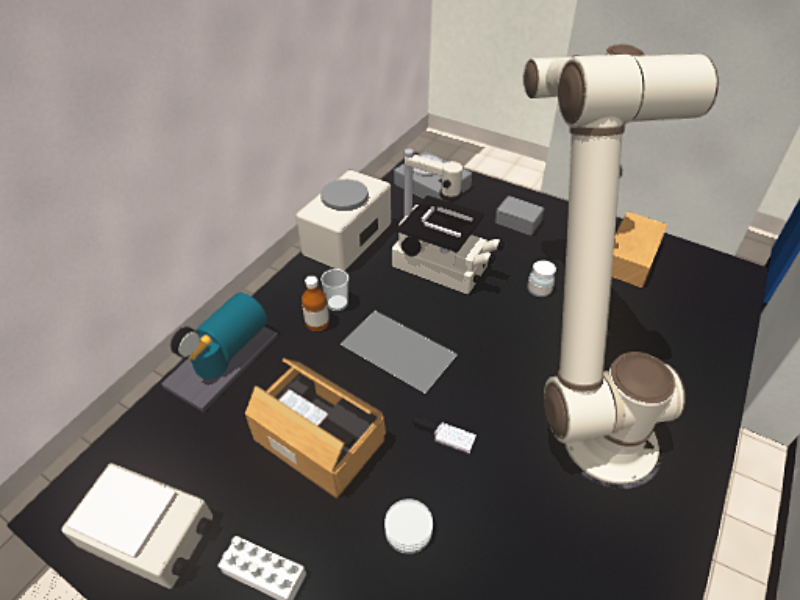

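The top view shows the carton at about (290,292), the mat at (397,302) and the microscope at (512,285), in 800x600 pixels. There are two holder candidates. One lies in the carton foam at (290,280). The other lies loose on the bench at (342,375), is visibly smaller and has its handle reversed. The larger one in the carton is the one meant. I'll enlarge both to confirm.

```bash
python3 - <<'E'
from h import *
t=cv2.imread('pics/top0raw.png'); s=cv2.imread('pics/side0raw.png')
cv2.imwrite('pics/c1.png',cv2.resize(t[150:260,155:280],None,fx=5,fy=5,interpolation=cv2.INTER_CUBIC))
cv2.imwrite('pics/c2.png',cv2.resize(s[220:325,150:310],None,fx=5,fy=5,interpolation=cv2.INTER_CUBIC))
cv2.imwrite('pics/c3.png',cv2.resize(t[130:230,290:360],None,fx=6,fy=6,interpolation=cv2.INTER_CUBIC))
cv2.imwrite('pics/c4.png',cv2.resize(s[90:190,240:330],None,fx=6,fy=6,interpolation=cv2.INTER_CUBIC))
# rough bench
E
```

```text
(no output)
```

View pics/c1.png

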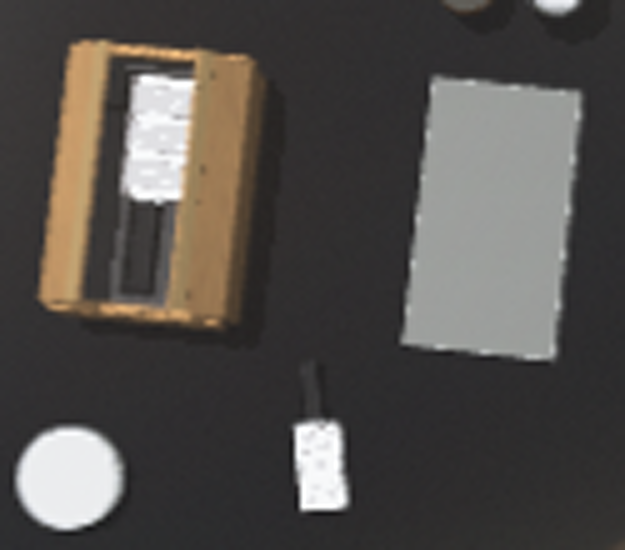

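View pics/c2.png

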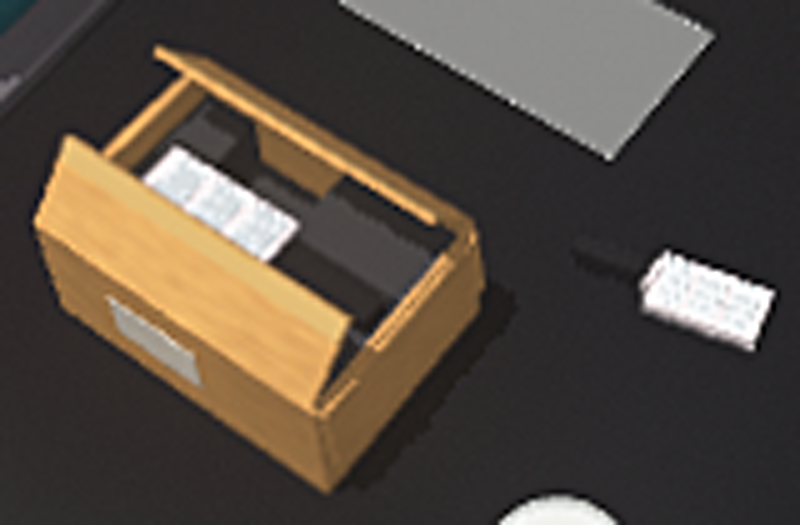

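View pics/c3.png

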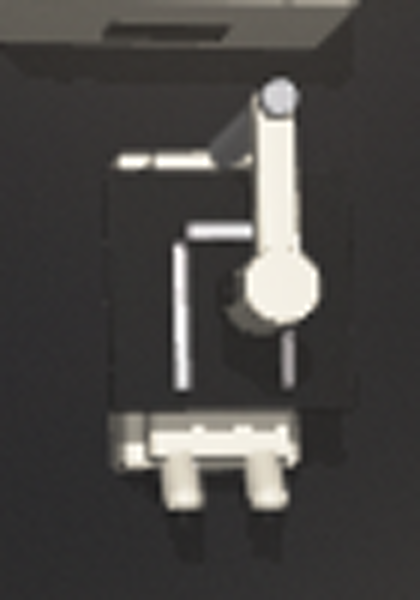

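View pics/c4.png

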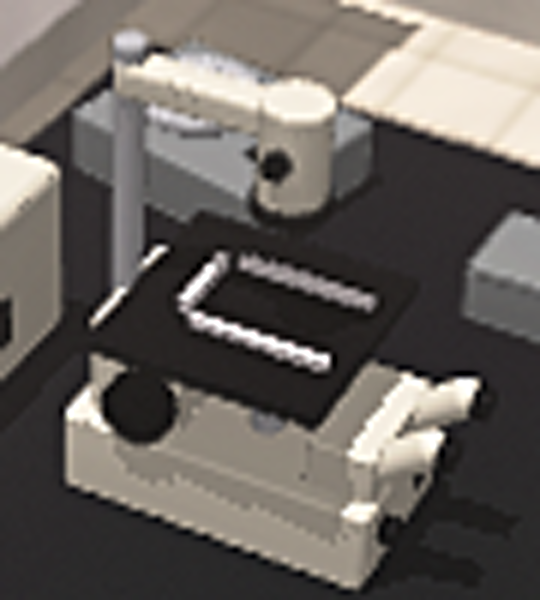

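```bash
python3 - <<'E'
from h import *
T=lambda x,y:(155+x/5,150+y/5)
S=lambda x,y:(150+x/5,220+y/5)
M=lambda x,y:(290+x/6,130+y/6)
def p(l,a): print(l,a.round(4))
mat=[onz('top',T(*q),.003) for q in((432,77),(582,92),(555,360),(402,345))]
m=np.mean(mat,0);p('mat',m); d=mat[0]-mat[3]+mat[1]-mat[2];print('yaw',np.degrees(np.arctan2(d[1],d[0])),[np.linalg.norm(mat[i]-mat[i-1]).round(3) for i in range(4)])
print('carton')
for n,q in(('hinge+ far',(37,220)),('hinge+ near',(320,412))): p(n,onz('side',S(*q),.1))
for n,q in(('bot near+',(330,492)),('bot far+',(65,305)),('bot near-',(478,290))): p(n,onz('side',S(*q),0))
for n,q in(('top far+',(72,42)),('top near+',(40,303)),):p(n,onz('top',T(*q),.1))
for n,q in(('bot far -',(262,62)),('bot near-',(240,325)),):p(n,onz('top',T(*q),0.0))
print('slides')
for n,q in(('FL',(133,73)),('NL',(123,198)),('NR',(180,202)),('handle nr',(121,295)),('h nr R',(155,297))):p(n,onz('top',T(*q),.076))
print('flap edges: +'); 
print(tri(T(110,45),S(68,137)),tri(T(80,303),S(345,322)))
print('flap-',tri(T(196,50),S(157,48)),tri(T(165,307),S(437,220)))
print('micro rails z .168')
for n,q in(('Lfar in',(188,243)),('Lnear in',(188,388)),('Rnear in',(283,387)),('Rnear in up',(283,335)),('stop L face',(190,238)),('stop R face',(250,237))):p(n,onz('top',M(*q),.168))
for n,q in(('stage BL',(107,408)),('stage TL',(107,160)),('stage BR',(355,408))):p(n,onz('top',M(*q),.160))
p('cond top',onz('top',M(282,285),.327))
N=lambda x,y:(240+x/6,90+y/6)
for n,q in(('BR',(315,425)),('BL',(90,350)),('front-R',(420,265))):p('side stage '+n,onz('side',N(*q),.160))
for n,q in(('Lnear',(330,355)),('Rnear',(378,297)),('Lfar',(188,315)),('Rfar',(240,258))):p('side rail '+n,onz('side',N(*q),.168))
E
```

```text
mat [0.5161 0.011  0.003 ]
yaw -4.603851186255825 [np.float64(0.248), np.float64(0.139), np.float64(0.248), np.float64(0.14)]
carton
hinge+ far [0.6502 0.3799 0.1   ]
hinge+ near [0.4238 0.3949 0.1   ]
bot near+ [0.4249 0.397  0.    ]
bot far+ [0.6506 0.3806 0.    ]
bot near- [0.4227 0.2287 0.    ]
top far+ [0.6524 0.3823 0.1   ]
top near+ [0.4238 0.3987 0.1   ]
bot far - [0.6557 0.2286 0.    ]
bot near- [0.4122 0.2394 0.    ]
slides
FL [0.6302 0.3324 0.076 ]
NL [0.5188 0.3361 0.076 ]
NR [0.5165 0.2857 0.076 ]
handle nr [0.4335 0.3339 0.076 ]
h nr R [0.4325 0.304  0.076 ]
flap edges: +
(array([0.64470277, 0.34058737, 0.14452981]), np.float64(0.0048862855412181464)) (array([0.4258327 , 0.35628305, 0.14107438]), np.float64(0.006153926792061612))
flap- (array([0.63794156, 0.26372305, 0.15499212]), np.float64(0.0006454690610616449)) (array([0.41892513, 0.27985187, 0.15267658]), np.float64(0.004967808519027876))
micro rails z .168
Lfar in [ 0.6046 -0.2708  0.168 ]
Lnear in [ 0.5034 -0.2713  0.168 ]
Rnear in [ 0.5056 -0.3372  0.168 ]
Rnear in up [ 0.5418 -0.3372  0.168 ]
stop L face [ 0.6082 -0.2721  0.168 ]
stop R face [ 0.61  -0.314  0.168]
stage BL [ 0.4888 -0.2165  0.16  ]
stage TL [ 0.6634 -0.2149  0.16  ]
stage BR [ 0.4929 -0.3892  0.16  ]
cond top [ 0.5548 -0.3022  0.327 ]
side stage BR [ 0.4846 -0.2126  0.16  ]
side stage BL [ 0.6454 -0.2043  0.16  ]
side stage front-R [ 0.4989 -0.4027  0.16  ]
side rail Lnear [ 0.504  -0.2718  0.168 ]
side rail Rnear [ 0.5041 -0.3445  0.168 ]
side rail Lfar [ 0.6037 -0.2611  0.168 ]
side rail Rfar [ 0.6042 -0.3353  0.168 ]
```

The carton is centred at about (0.532, 0.310) with yaw -4°. The mat is at (0.516, 0.011) with yaw -4.6°. The microscope seat is at about (0.554, -0.304) with yaw about 0. The crop confirms the holder: the large one with the long slide plate in the foam, handle at the near end. The small loose one on the bench is the decoy. I'll start moving.

```bash
python3 -m inch '[[1,0,0,-0.03,10],[1,0,0,-0.03,10],[1,0,0,-0.03,10],[1,-0.013,0.058,0,0],[1,-0.013,0.058,0,0],[1,-0.013,0.058,0,0],[1,-0.013,0.058,0,0],[1,-0.013,0.058,0,0]]'
python3 -m inch '[[1,-0.013,0.058,0,0],[1,-0.013,0.058,0,0],[1,-0.013,0.058,0,0],[1,-0.013,0.058,0,0],[1,-0.013,0.058,0,0],[1,-0.013,0.058,0,0],[1,-0.013,0.058,0,0],[1,-0.013,0.058,0,0]]'
```

```text
clock: 1.1
eef_pos: [0.3593, -0.2747, 0.2962]
tcp_rot: [[-0.998, 0.069, -0.0], [0.069, 0.998, 0.0], [0.0, 0.0, -1.0]]
contact_force: [1.1, -0.2, 1.4]
grip_width: 0.0148
clock: 2.1
eef_pos: [0.495, 0.1811, 0.2963]
tcp_rot: [[-0.998, 0.068, -0.0], [0.068, 0.998, -0.0], [0.0, -0.0, -1.0]]
contact_force: [1.4, -0.5, 0.1]
grip_width: 0.0008
```

```bash
cat >> h.py <<'E'
def to(x,y,z,yaw=None):
    s=readout.state(); R=np.array(s['tcp_rot']); p=np.array(s['eef_pos'])
    a=np.degrees(np.arctan2(R[1,1],R[0,1]))
    print('t',round(s['clock'],2),'pos',p.round(4),'yaw of tool y',a.round(2),'shift',(R.T@(np.array([x,y,z])-p)).round(4),'F',np.round(s['contact_force'],1),'w',round(s['grip_width'],4))
    if yaw is not None: print('turn',round(a-yaw,2))
E
python3 -c "
from h import *
to(.532,.310,.28,86)"
```

```text
t 2.1 pos [0.495  0.1811 0.2963] yaw of tool y 86.09 shift [-0.0282  0.1311  0.0163] F [ 1.4 -0.5  0.1] w 0.0008
turn 0.09
```

```bash
python3 -m inch '[[1,-0.0094,0.0437,0,0],[1,-0.0094,0.0437,0,0],[1,-0.0094,0.0437,0,0],[1,0,0,0.02,0],[1,0,0,0.035,0],[1,0,0,0.035,0],[1,0,0,0.035,0],[1,0,0,0.03,0]]'
python3 -c "
from h import *
to(.532,.310,.136,86)
for n in('top','side'):
    im=cams.snapshot(n)
    cv2.imwrite('pics/d1%s.png'%n,cv2.resize(im[130:330,100:330],None,fx=3,fy=3))
"
```

```text
clock: 3.1
eef_pos: [0.5315, 0.3076, 0.1396]
tcp_rot: [[-0.998, 0.069, -0.002], [0.069, 0.998, -0.001], [0.002, -0.001, -1.0]]
contact_force: [0.4, 0.8, -0.0]
grip_width: 0.0005
t 3.1 pos [0.5315 0.3076 0.1396] yaw of tool y 86.05 shift [-0.0003  0.0025  0.0036] F [ 0.4  0.8 -0. ] w 0.0005
turn 0.05
```

View pics/d1side.png

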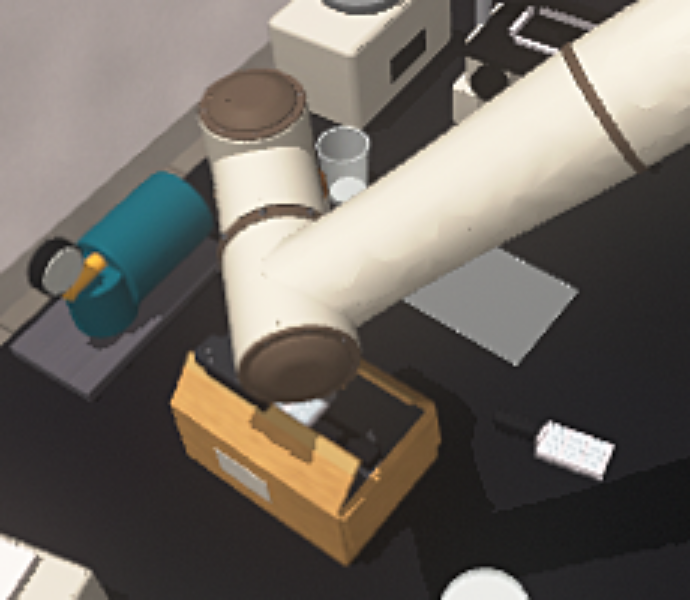

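The side view shows the gripper down between the flaps, clear of both. I'll push the +y flap out.

```bash
python3 -m inch '[[1,0,0.02,0,0],[1,0,0.022,0,0],[1,0,0.023,0,0],[1,0,0.023,0,0],[1,0,0.004,0,0],[1,0,-0.03,0,0],[1,0,-0.045,0,0],[1,0,-0.015,0,0]]'
python3 -m inch '[[1,0,-0.022,0,0],[1,0,-0.023,0,0],[1,0,-0.023,0,0],[1,0,-0.022,0,0],[1,0,-0.004,0,0],[1,0,0,0,0],[0,0,0.05,0,0],[0,0,0.045,-0.02,0]]'
python3 -c "
from h import *
to(.532,.310,.2,86)
for n in('top','side'):
    im=cams.snapshot(n)
    cv2.imwrite('pics/d2%s.png'%n,cv2.resize(im[130:330,100:330],None,fx=3,fy=3))
"
```

```text
clock: 4.2
eef_pos: [0.5321, 0.3084, 0.1425]
tcp_rot: [[-0.998, 0.07, 0.0], [0.07, 0.998, 0.0], [-0.0, 0.0, -1.0]]
contact_force: [0.4, 0.2, 0.1]
grip_width: 0.0005
clock: 5.2
eef_pos: [0.5317, 0.312, 0.1602]
tcp_rot: [[-0.998, 0.069, -0.003], [0.069, 0.998, -0.002], [0.002, -0.002, -1.0]]
contact_force: [1.4, 0.4, 0.2]
grip_width: 0.0133
t 5.2 pos [0.5317 0.312  0.1602] yaw of tool y 86.04 shift [-0.0003 -0.002  -0.0398] F [1.4 0.4 0.2] w 0.0133
turn 0.04
```

View pics/d2side.png

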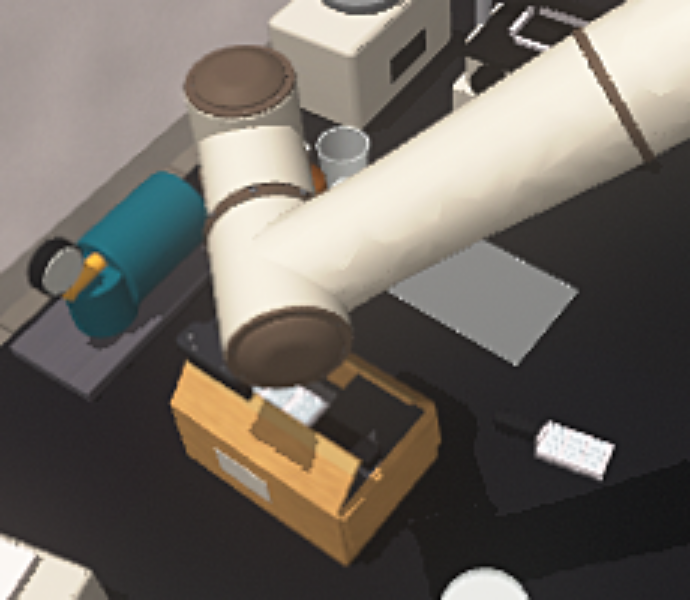

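View pics/d2top.png

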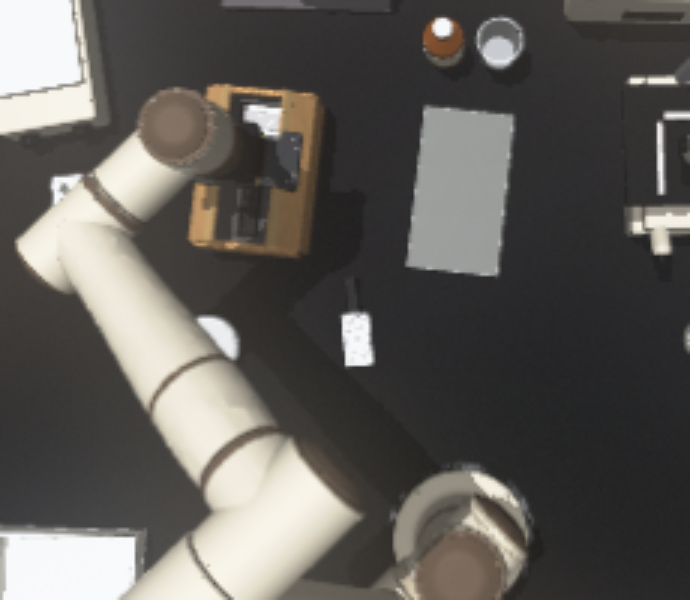

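The flaps don't look changed, so I'll push again and take a picture at the far end of the stroke.

```bash
python3 -m inch '[[1,0,0,0.01,0],[1,0,0,0.012,0],[1,0,0,0,0],[1,0,0.02,0,0],[1,0,0.02,0,0],[1,0,0.02,0,0],[1,0,0.02,0,0],[1,0,0.005,0,0]]'
python3 -c "
from h import *
to(.532,.310,.2,86)
for n in('top','side'):
    im=cams.snapshot(n)
    cv2.imwrite('pics/d3%s.png'%n,cv2.resize(im[150:300,140:300],None,fx=4,fy=4))
"
```

```text
clock: 6.3
eef_pos: [0.538, 0.3976, 0.1392]
tcp_rot: [[-0.998, 0.067, -0.0], [0.067, 0.998, -0.0], [0.0, -0.0, -1.0]]
contact_force: [-0.4, 0.4, -0.2]
grip_width: 0.0004
t 6.3 pos [0.538  0.3976 0.1392] yaw of tool y 86.14 shift [ 0.0001 -0.0878 -0.0608] F [-0.4  0.4 -0.2] w 0.0004
turn 0.14
```

View pics/d3side.png

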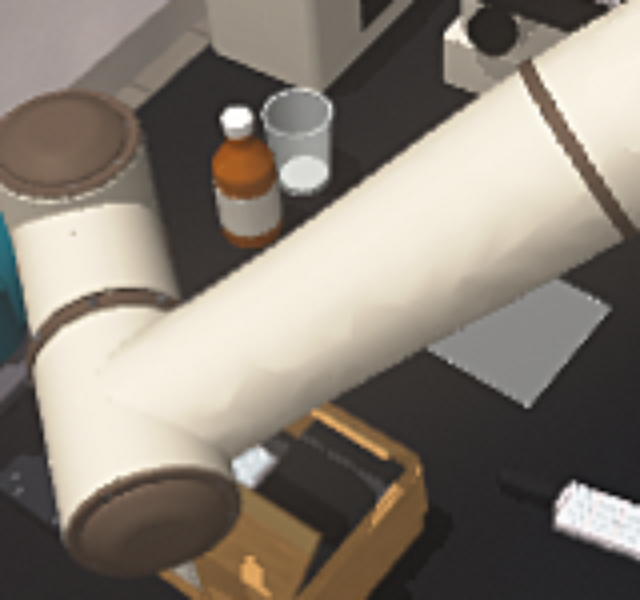

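View pics/d3top.png

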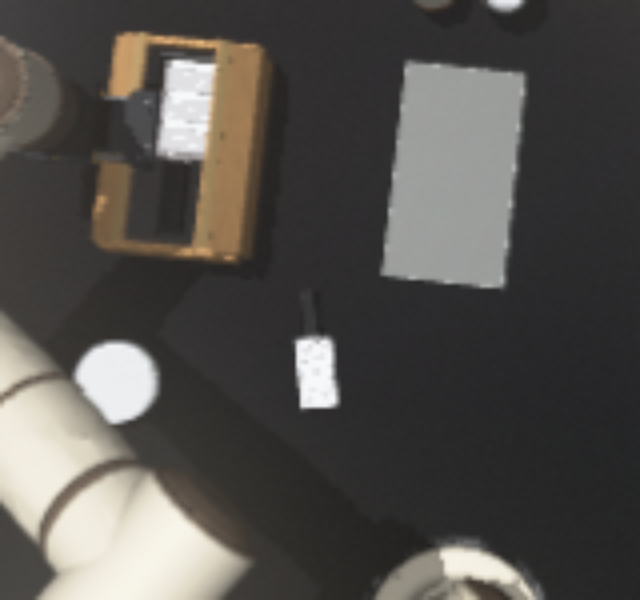

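```bash

python3 -c "
from h import *
s=readout.state(); p=s['eef_pos']
for n in('top','side'):
    im=cams.snapshot(n); im0=cv2.imread('pics/%s0raw.png'%n)
    q=proj(n,[p,p-[0,0,.011],p+[0,0,.06]]); print(q)
    a=(120,130) if n=='top' else(130,200)
    o=[]
    for I in(im0,im):
        c=cv2.resize(I[a[1]:a[1]+120,a[0]:a[0]+130],None,fx=3,fy=3,interpolation=cv2.INTER_CUBIC)
        o.append(c)
    for u in q: cv2.circle(o[1],(int((u[0]-a[0])*3),int((u[1]-a[1])*3)),3,(0,0,255),1)
    cv2.imwrite('pics/d4%s.png'%n,np.hstack(o))
"
```

```text
[[162.61013034 183.25581513]
 [163.24434101 183.55552847]
 [158.99228599 181.54590461]]
[[180.33579829 277.58378342]
 [180.89690477 279.59175974]
 [177.12714607 266.0587495 ]]
```

View pics/d4side.png

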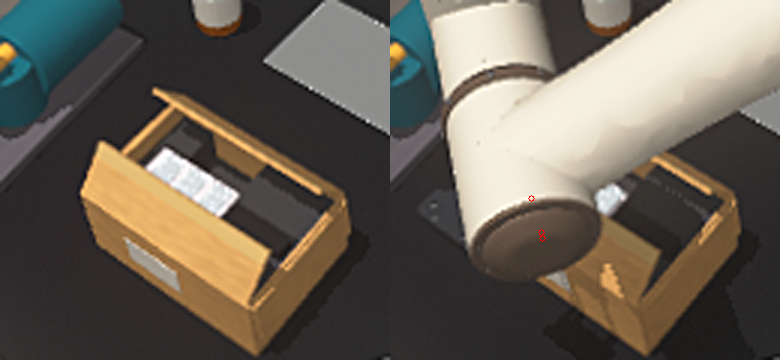

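View pics/d4top.png

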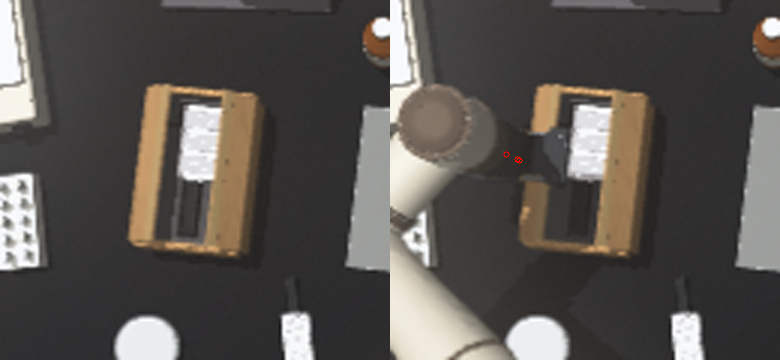

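```bash
python3 - <<'E'
from h import *
a=np.radians(-4);R=np.array([[np.cos(a),-np.sin(a)],[np.sin(a),np.cos(a)]])
def W(x,y,z): return [*(R@[x,y]+[.532,.310]),z]
for sgn in(1,-1):
  for th in(.6,.8,1.0,2.0,2.2):
    P=[W(x,sgn*(.077-.062*np.cos(th)),.1+.062*np.sin(th)) for x in(.111,-.111)]
    t=(proj('top',P)-[155,150])*5; s=(proj('side',P)-[150,220])*5
    print(sgn,th,'top far/near',t.round(0).tolist(),'side',s.round(0).tolist())
E
```

```text
1 0.6 top far/near [[125.0, 45.0], [95.0, 304.0]] side [[88.0, 133.0], [368.0, 314.0]]
1 0.8 top far/near [[114.0, 42.0], [83.0, 302.0]] side [[76.0, 132.0], [358.0, 315.0]]
1 1.0 top far/near [[101.0, 40.0], [69.0, 301.0]] side [[63.0, 135.0], [346.0, 320.0]]
1 2.0 top far/near [[30.0, 32.0], [-2.0, 294.0]] side [[-9.0, 197.0], [278.0, 394.0]]
1 2.2 top far/near [[20.0, 32.0], [-13.0, 293.0]] side [[-20.0, 215.0], [266.0, 415.0]]
-1 0.6 top far/near [[185.0, 51.0], [156.0, 310.0]] side [[145.0, 79.0], [422.0, 251.0]]
-1 0.8 top far/near [[193.0, 50.0], [163.0, 310.0]] side [[151.0, 62.0], [429.0, 232.0]]
-1 1.0 top far/near [[203.0, 49.0], [173.0, 311.0]] side [[160.0, 45.0], [439.0, 214.0]]
-1 2.0 top far/near [[272.0, 55.0], [243.0, 317.0]] side [[221.0, -17.0], [497.0, 142.0]]
-1 2.2 top far/near [[285.0, 57.0], [257.0, 319.0]] side [[233.0, -21.0], [508.0, 136.0]]
```

```bash
python3 -m inch '[[1,0,0,-0.03,0],[1,0,0,-0.04,0],[1,0,-0.04,-0.04,0],[1,0,-0.05,0,0],[1,0.03,-0.05,0,0],[1,0.03,-0.05,0,0],[1,0.03,-0.05,0,0],[1,0.03,-0.05,0,0]]'
python3 -c "
from h import *
to(.532,.310,.122,86)
for n in('top','side'):
    im=cams.snapshot(n); a=(150,150) if n=='top' else(140,200)
    c=cv2.resize(im[a[1]:a[1]+140,a[0]:a[0]+180],None,fx=4,fy=4,interpolation=cv2.INTER_CUBIC)
    cv2.imwrite('pics/d5%s.png'%n,c)
"
```

```text
clock: 7.5
eef_pos: [0.397, 0.1125, 0.2497]
tcp_rot: [[-0.998, 0.069, 0.001], [0.069, 0.998, 0.0], [-0.001, 0.0, -1.0]]
contact_force: [0.9, -1.0, 0.4]
grip_width: 0.0004
t 7.5 pos [0.397  0.1125 0.2497] yaw of tool y 86.02 shift [-0.1209  0.2064  0.1278] F [ 0.9 -1.   0.4] w 0.0004
turn 0.02
```

View pics/d5side.png

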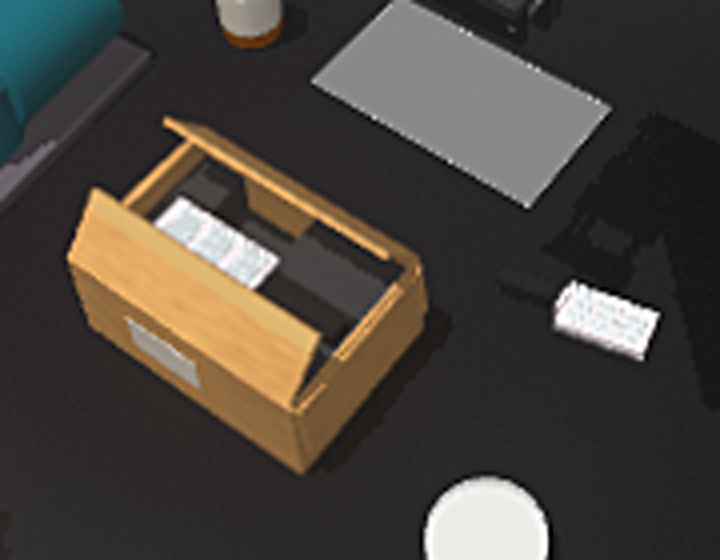

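View pics/d5top.png

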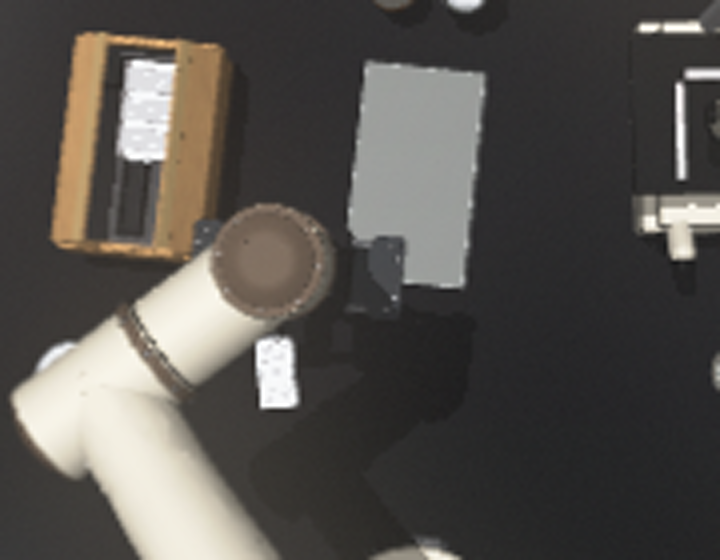

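```bash

python3 -c "
from h import *
s=readout.state(); p=s['eef_pos']; R=s['tcp_rot']
im=cams.snapshot('side')
q=proj('side',[p,p-[0,0,.011],p+[0,0,.051],p+[0,0,.1]]); print(q)
a=q[0].astype(int)-[80,90]
c=cv2.resize(im[a[1]:a[1]+150,a[0]:a[0]+180],None,fx=4,fy=4,interpolation=cv2.INTER_CUBIC)
for u in q: cv2.circle(c,(int((u[0]-a[0])*4),int((u[1]-a[1])*4)),3,(0,0,255),1)
cv2.imwrite('pics/d6.png',c)
"
```

```text
[[272.99263278 207.96274703]
 [272.85878696 210.42129078]
 [273.63729267 196.08454842]
 [274.29640029 183.87650927]]
```

View pics/d6.png

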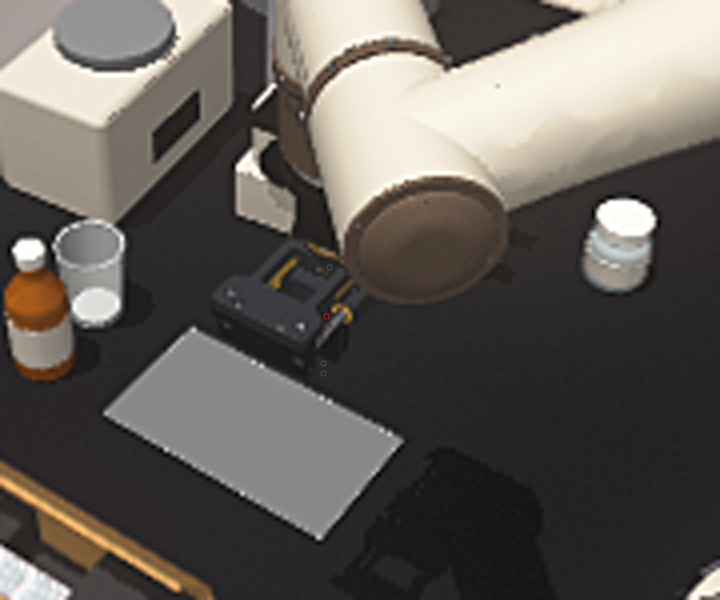

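```bash
python3 -m inch '[[1,-0.03,0.0515,0,0],[1,-0.03,0.0515,0,0],[1,-0.03,0.0515,0,0],[1,-0.03,0.0515,0,0],[1,0,0,0.03,0],[1,0,0,0.04,0],[1,0,0,0.04,0],[1,0,0,0.017,0]]'
python3 -m inch '[[1,0,0,0,0],[1,0,0.01,0,0],[1,0,0.01,0,0],[1,0,0.01,0,0],[1,0,0.01,0,0],[1,0,0.01,0,0],[1,0,0,0,0],[1,0,0,0,0]]'
python3 -c "
from h import *
to(.532,.310,.122,86)
for n in('top','side'):
    im=cams.snapshot(n); a=(150,150) if n=='top' else(140,200)
    c=cv2.resize(im[a[1]:a[1]+140,a[0]:a[0]+180],None,fx=4,fy=4,interpolation=cv2.INTER_CUBIC)
    cv2.imwrite('pics/d7%s.png'%n,c)
"
```

```text
clock: 8.65
eef_pos: [0.5317, 0.3114, 0.1196]
tcp_rot: [[-0.998, 0.069, -0.003], [0.069, 0.998, -0.003], [0.003, -0.003, -1.0]]
contact_force: [-0.5, -0.7, -0.6]
grip_width: 0.0006
clock: 9.65
eef_pos: [0.5357, 0.3622, 0.1221]
tcp_rot: [[-0.998, 0.069, -0.0], [0.069, 0.998, 0.0], [0.0, 0.0, -1.0]]
contact_force: [-0.7, 0.2, 0.6]
grip_width: 0.0008
t 9.65 pos [0.5357 0.3622 0.1221] yaw of tool y 86.06 shift [ 0.0001 -0.0524  0.0001] F [-0.7  0.2  0.6] w 0.0008
turn 0.06
```

View pics/d7side.png

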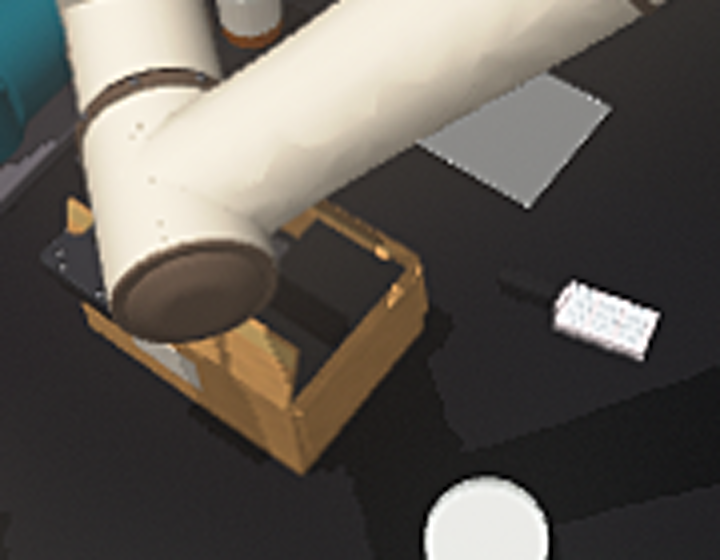

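View pics/d7top.png

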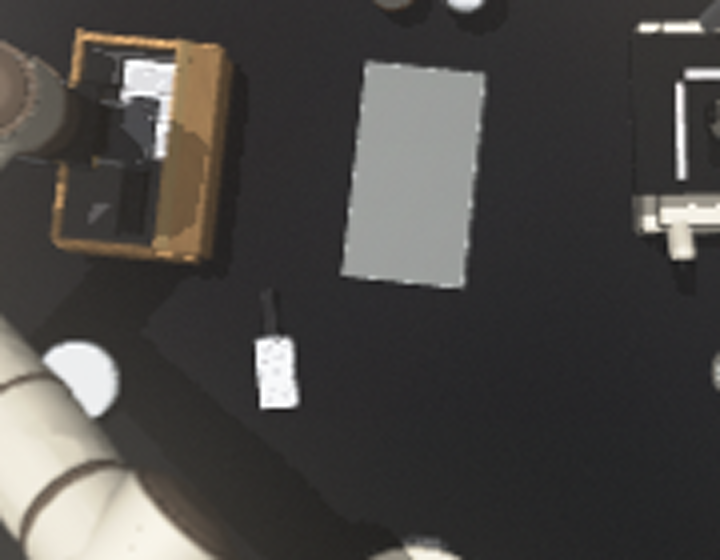

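At the lower height the flap swings up, and it is now near vertical. I'll continue outward.

```bash
python3 -m inch '[[1,0,0.01,0,0],[1,0,0.01,0,0],[1,0,0.01,0,0],[1,0,0.008,0,0],[1,0,0.006,0,0],[1,0,0,0,0],[1,0,-0.04,0,0],[1,0,-0.056,0,0]]'
python3 -m inch '[[1,0,0,0,0],[1,0,-0.02,0,0],[1,0,-0.016,0,0],[1,0,-0.012,0,0],[1,0,-0.012,0,0],[1,0,-0.012,0,0],[1,0,-0.012,0,0],[1,0,-0.008,0,0]]'
python3 -c "
from h import *
to(.532,.310,.122,86)
for n in('top','side'):
    im=cams.snapshot(n); a=(150,150) if n=='top' else(140,200)
    c=cv2.resize(im[a[1]:a[1]+140,a[0]:a[0]+180],None,fx=4,fy=4,interpolation=cv2.INTER_CUBIC)
    cv2.imwrite('pics/d8%s.png'%n,c)
"
```

```text
clock: 10.75
eef_pos: [0.5325, 0.3105, 0.1226]
tcp_rot: [[-0.998, 0.067, 0.001], [0.067, 0.998, 0.001], [-0.001, 0.002, -1.0]]
contact_force: [0.9, -0.4, 0.9]
grip_width: 0.0008
clock: 11.75
eef_pos: [0.5256, 0.2172, 0.1222]
tcp_rot: [[-0.998, 0.069, -0.001], [0.069, 0.998, -0.001], [0.001, -0.001, -1.0]]
contact_force: [0.3, 1.5, 0.4]
grip_width: 0.0005
t 11.75 pos [0.5256 0.2172 0.1222] yaw of tool y 86.03 shift [0.     0.093  0.0002] F [0.3 1.5 0.4] w 0.0005
turn 0.03
```

View pics/d8side.png

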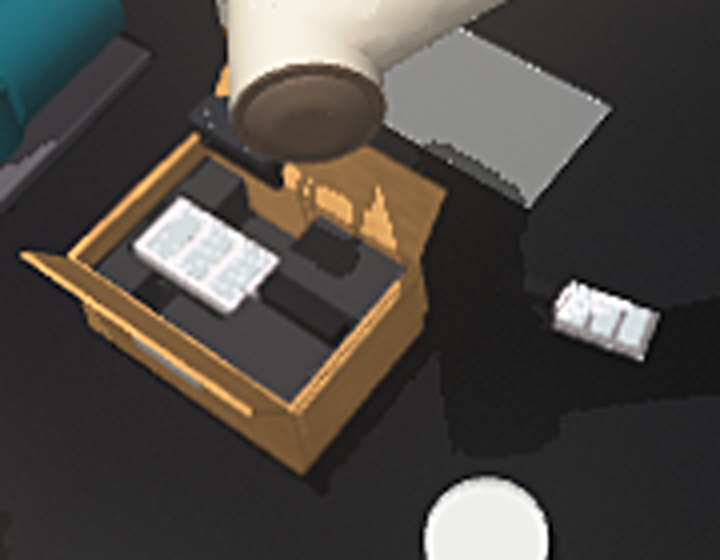

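View pics/d8top.png

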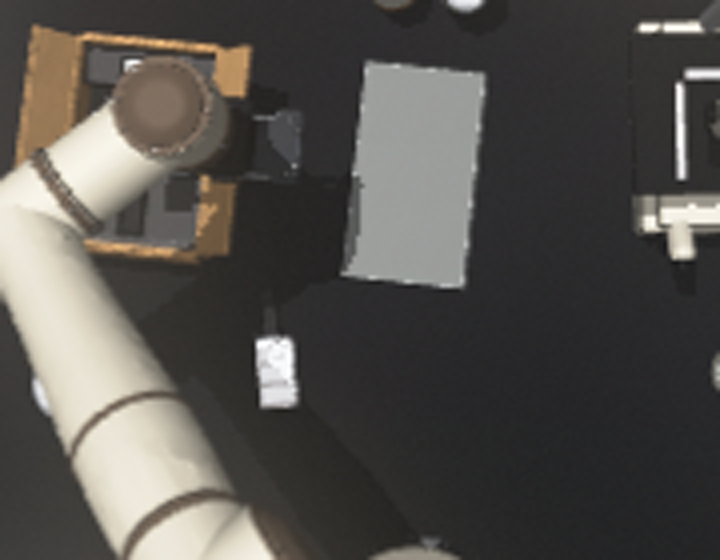

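```bash

python3 -m inch '[[0,0,0.015,0,0],[0,0,0.02,-0.03,0],[0,0.02,0,-0.05,0],[0,0.05,0,-0.05,0],[0,0.05,-0.03,-0.03,0],[0,0.05,-0.05,0,0],[0,0.05,-0.05,0,0],[0,0.02,-0.05,0,0]]'
python3 -c "
from h import *
s=readout.state(); p=s['eef_pos']; R=s['tcp_rot']; print(p,s['grip_width'])
y=R[:,1]
a0=None
for n in ('side','top'):
  im=cams.snapshot(n); cv2.imwrite('pics/raw_e1%s.png'%n,im)
  q=proj(n,[p,p-[0,0,.011]]+[p+sg*y*.0436+[0,0,h] for sg in(1,-1) for h in(-.011,.059)]); print(q.round(1).tolist())
  a=np.maximum(q[0].astype(int)-[50,55],0)
  c=cv2.resize(im[a[1]:a[1]+90,a[0]:a[0]+110],None,fx=6,fy=6,interpolation=cv2.INTER_CUBIC)
  for u in q: cv2.circle(c,(int((u[0]-a[0])*6),int((u[1]-a[1])*6)),3,(0,0,255),1)
  cv2.imwrite('pics/e1%s.png'%n,c)
  a=(150,150) if n=='top' else(140,200)
  c=cv2.resize(im[a[1]:a[1]+140,a[0]:a[0]+180],None,fx=4,fy=4,interpolation=cv2.INTER_CUBIC)
  cv2.imwrite('pics/e2%s.png'%n,c)
"
```

```text
clock: 12.85
eef_pos: [0.2956, 0.1011, 0.2757]
tcp_rot: [[-0.998, 0.065, 0.001], [0.065, 0.998, 0.001], [-0.001, 0.001, -1.0]]
contact_force: [0.8, 0.6, 0.8]
grip_width: 0.0724
[0.29555463 0.10106734 0.27565971] 0.07244265473572332
[[305.2, 213.0], [304.8, 215.6], [297.3, 225.2], [299.5, 208.5], [312.0, 206.4], [314.8, 189.6]]
[[228.0, 244.3], [228.2, 244.2], [216.9, 243.1], [214.9, 243.9], [239.6, 245.2], [238.7, 246.1]]
```

View pics/e1side.png

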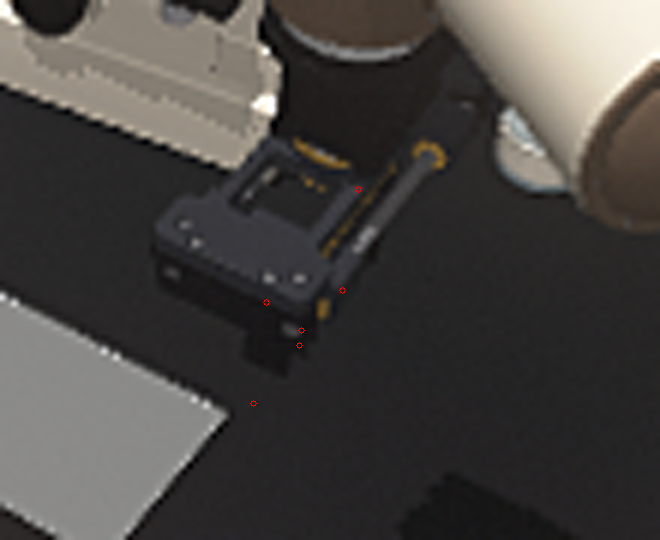

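View pics/e2side.png

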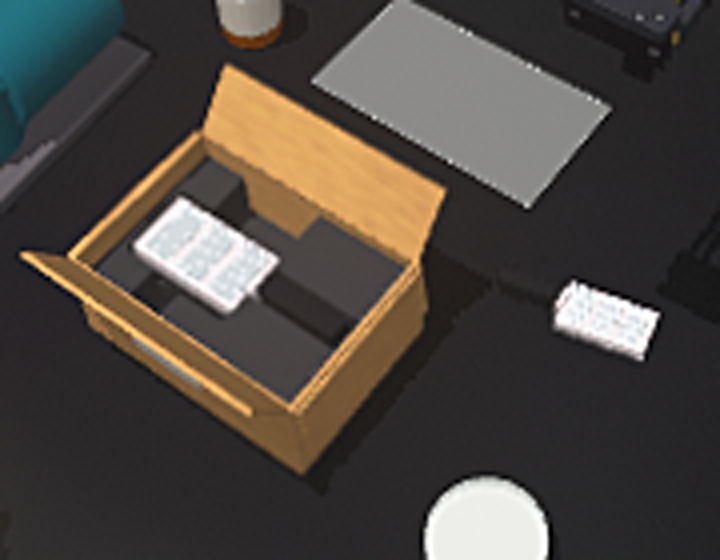

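View pics/e2top.png

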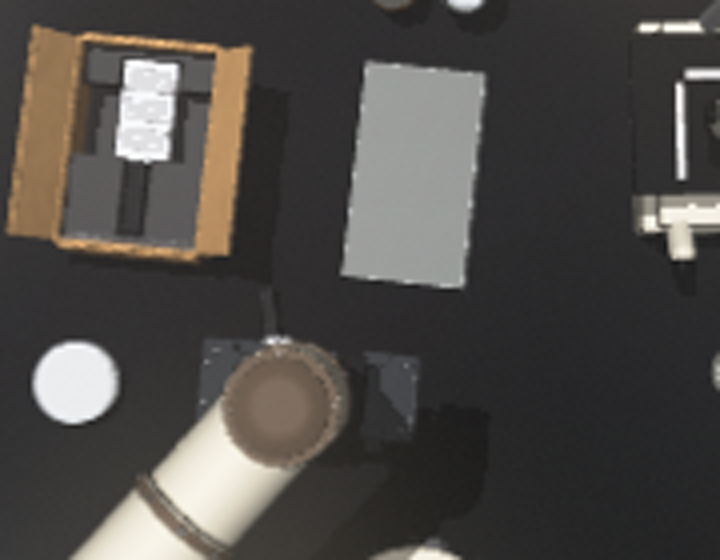

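```bash

python3 -c "
from h import *
im=cv2.imread('pics/raw_e1side.png'); x0,y0=262,170
c=im[y0:y0+75,x0:x0+80].astype(float)
c=np.clip(c*5-60,0,255).astype('uint8')
c=cv2.resize(c,None,fx=8,fy=8,interpolation=cv2.INTER_CUBIC)
p=np.array([0.29555463,0.10106734,0.27565971]);y=np.array([.065,.998,0])
for u in proj('side',[p,p-[0,0,.011]]+[p+sg*y*.0362+[0,0,h] for sg in(1,-1) for h in(-.011,.0,.059)]): cv2.circle(c,(int((u[0]-x0)*8),int((u[1]-y0)*8)),3,(0,0,255),2)
cv2.imwrite('pics/e3.png',c)
"
```

```text
(no output)
```

View pics/e3.png

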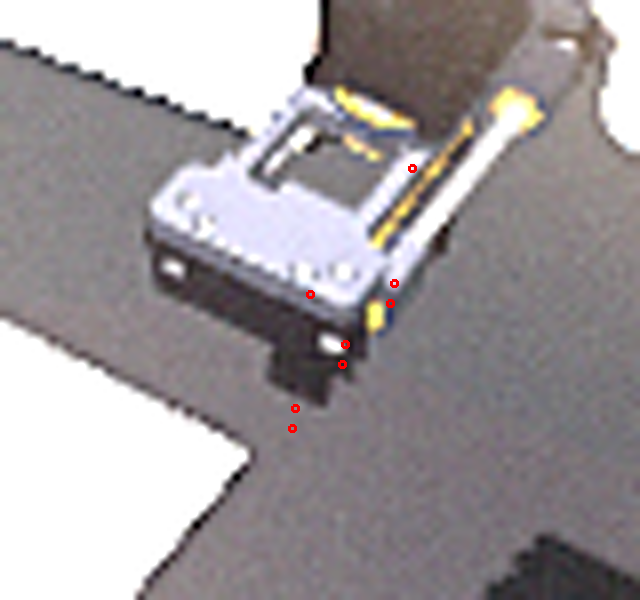

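```bash

python3 -m inch '[[0,-0.03,0.02,0,0],[0,-0.04,0.03,0,0],[0,-0.04,0.03,0,0],[0,-0.04,0.03,0,0],[0,0,0,0,0],[0,0,0,0,0],[0,0,0,0,0],[0,0,0,0,0]]'
python3 -c "
from h import *
s=readout.state(); p=s['eef_pos']; R=s['tcp_rot']; print(p,s['grip_width'],abs(s['joint_vel']).max())
y=R[:,1]
im=cams.snapshot('side');cv2.imwrite('pics/raw_e4.png',im)
q=proj('side',[p,p-[0,0,.011]]+[p+sg*y*.0436+[0,0,h] for sg in(1,-1) for h in(-.011,.0,.059)]); print(q.round(1))
x0,y0=(q[0]-[45,45]).astype(int)
c=im[y0:y0+75,x0:x0+90].astype(float)
c=np.clip(c*5-60,0,255).astype('uint8')
c=cv2.resize(c,None,fx=8,fy=8,interpolation=cv2.INTER_CUBIC)
for u in q: cv2.circle(c,(int((u[0]-x0)*8),int((u[1]-y0)*8)),3,(0,0,255),2)
cv2.imwrite('pics/e4.png',c)
"
```

```text
clock: 13.95
eef_pos: [0.4538, 0.2009, 0.2761]
tcp_rot: [[-0.998, 0.068, 0.001], [0.068, 0.998, 0.001], [-0.001, 0.001, -1.0]]
contact_force: [1.4, -0.5, -0.4]
grip_width: 0.087
[0.45382397 0.20090613 0.2760859 ] 0.08704868570475725 0.23383674129276927
[[239.8 214.1]
 [239.9 216.6]
 [230.6 226.3]
 [230.5 223.8]
 [229.4 209.5]
 [248.7 207.4]
 [248.7 204.9]
 [248.4 190.6]]
```

View pics/e4.png

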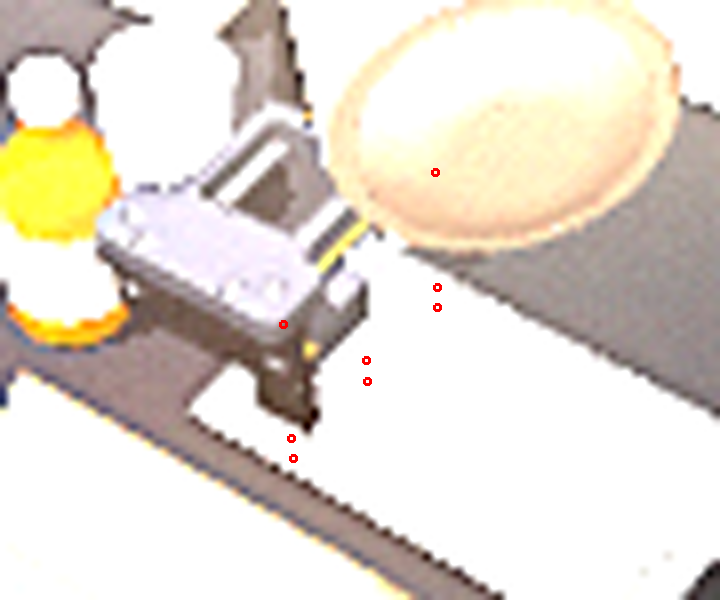

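```bash

python3 -c "
from h import *
p=np.array([0.45382397,0.20090613,0.2760859]);y=np.array([.068,.998,0]);x=np.array([-.998,.068,0]);z=np.array([0,0,1.])
x0,y0=(proj('side',p)[0]-[45,45]).astype(int)
for h in(.04,.059,.08,.1,.12): print('body',h,((proj('side',[p+y*.095+x*s*.0375+z*h for s in(-1,1)])-[x0,y0])*8).round(0).tolist())
for h in(-.011,0,.01,.02,.03): print('finger',h,((proj('side',[p+y*.0585+x*s*.0095+z*h for s in(-1,1)])-[x0,y0])*8).round(0).tolist())
"
```

```text
body 0.04 [[103.0, 409.0], [281.0, 511.0]]
body 0.059 [[97.0, 371.0], [278.0, 473.0]]
body 0.08 [[91.0, 329.0], [275.0, 431.0]]
body 0.1 [[85.0, 287.0], [272.0, 389.0]]
body 0.12 [[79.0, 243.0], [268.0, 346.0]]
finger -0.011 [[246.0, 474.0], [289.0, 498.0]]
finger 0 [[244.0, 453.0], [287.0, 478.0]]
finger 0.01 [[242.0, 435.0], [286.0, 459.0]]
finger 0.02 [[240.0, 416.0], [284.0, 441.0]]
finger 0.03 [[238.0, 397.0], [283.0, 421.0]]
```

```bash

python3 -m inch '[[1,-0.018,-0.045,0,0],[1,-0.019,-0.05,0.02,0],[1,-0.019,-0.05,0.03,0],[1,-0.019,-0.05,0.03,0],[1,0,0,0.05,0],[1,0,0,0.05,0],[1,0,0,0.04,0],[1,0,0,0,0]]'
python3 -m inch '[[1,0,0,0.008,0],[1,0,0,0.006,0],[1,0,0,0.006,0],[1,0,0,0.006,0],[1,0,0,0,0],[1,0,0,0,0],[1,0,0,0,0],[1,0,0,0,0]]'
python3 -c "
from h import *
s=readout.state(); p=s['eef_pos']
cv2.imwrite('pics/raw_e5.png',cams.snapshot('side'))
im=cv2.imread('pics/raw_e5.png')
q=proj('side',[p,p-[0,0,.011]]);x0,y0=(q[0]-[45,45]).astype(int)
c=im[y0:y0+75,x0:x0+90].astype(float)
c=np.clip(c*3-30,0,255).astype('uint8')
c=cv2.resize(c,None,fx=8,fy=8,interpolation=cv2.INTER_CUBIC)
for u in q: cv2.circle(c,(int((u[0]-x0)*8),int((u[1]-y0)*8)),3,(0,0,255),2)
cv2.imwrite('pics/e5.png',c)
"
```

```text
clock: 15.0
eef_pos: [0.5134, 0.0007, 0.0533]
tcp_rot: [[-0.998, 0.069, -0.006], [0.069, 0.998, -0.002], [0.006, -0.002, -1.0]]
contact_force: [0.9, -0.4, 0.3]
grip_width: 0.015
clock: 16.0
eef_pos: [0.5159, 0.0015, 0.0295]
tcp_rot: [[-0.998, 0.069, 0.0], [0.069, 0.998, 0.0], [-0.0, 0.0, -1.0]]
contact_force: [-0.7, -0.4, -0.2]
grip_width: 0.0005
```

View pics/e5.png

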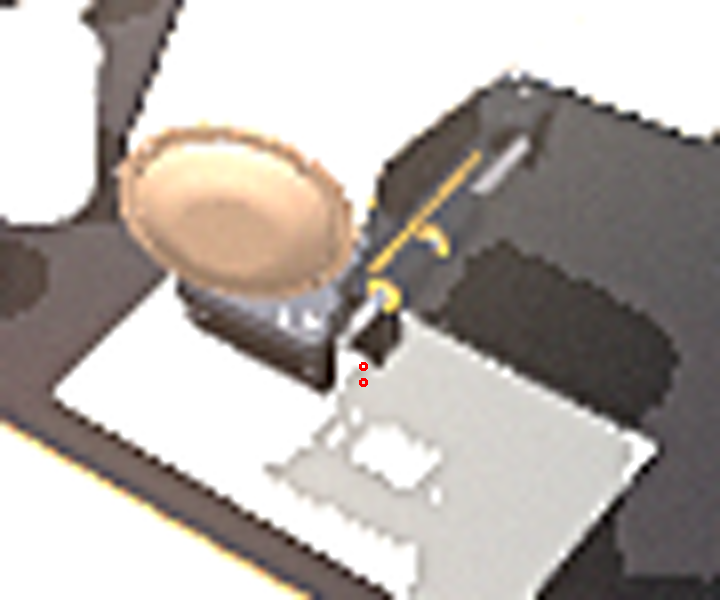

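```bash

python3 -m inch '[[1,0,0,0.005,0],[1,0,0,0.004,0],[1,0,0,0.003,0],[1,0,0,0.003,0],[1,0,0,0.002,0],[1,0,0,0,0],[1,0,0,0,0],[1,0,0,0,0]]'
python3 -c "
from h import *
s=readout.state(); p=s['eef_pos']
cv2.imwrite('pics/raw_e6.png',cams.snapshot('side'))
im=cv2.imread('pics/raw_e6.png')
q=proj('side',[p,p-[0,0,.011]]);x0,y0=(q[0]-[45,45]).astype(int)
c=im[y0:y0+75,x0:x0+90].astype(float)
c=np.clip(c*3-30,0,255).astype('uint8')
c=cv2.resize(c,None,fx=8,fy=8,interpolation=cv2.INTER_CUBIC)
for u in q: cv2.circle(c,(int((u[0]-x0)*8),int((u[1]-y0)*8)),3,(0,0,255),2)
cv2.imwrite('pics/e6.png',c)
"
```

```text
clock: 17.05
eef_pos: [0.5159, 0.0015, 0.0125]
tcp_rot: [[-0.998, 0.069, 0.0], [0.069, 0.998, 0.0], [-0.0, 0.0, -1.0]]
contact_force: [-0.1, -0.4, 1.1]
grip_width: 0.0002
```

View pics/e6.png

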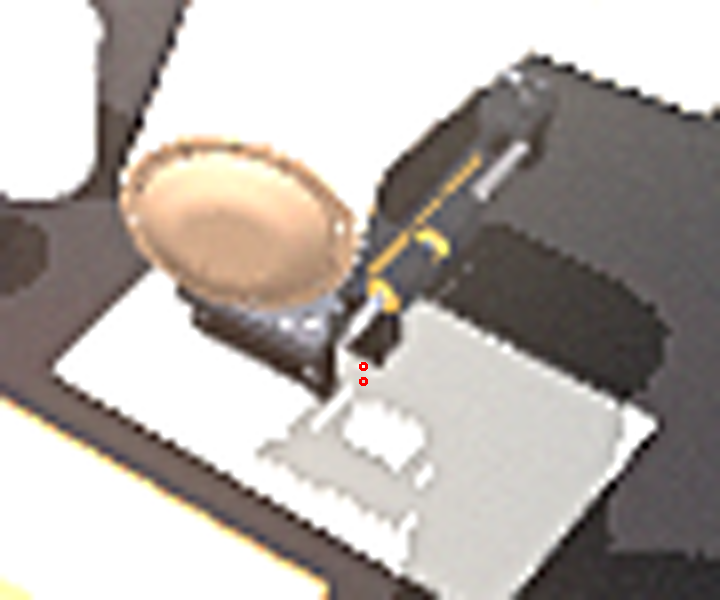

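```bash

python3 -m inch '[[1,0,0,0.003,0],[1,0,0,0.003,0],[1,0,0,0.002,0],[1,0,0,0.002,0],[1,0,0,0,0],[1,0,0,0,0],[1,0,0,0,0],[1,0,0,0,0]]'
```

```text
clock: 18.1
eef_pos: [0.5158, 0.0014, 0.0024]
tcp_rot: [[-0.998, 0.069, 0.0], [0.069, 0.998, 0.0], [-0.0, 0.0, -1.0]]
contact_force: [0.4, -0.5, -0.3]
grip_width: 0.0002
```

```bash

python3 -m inch '[[1,0,0,0.002,0],[1,0,0,0.002,0],[1,0,0,0.002,0],[1,0,0,0.002,0],[1,0,0,0.001,0],[1,0,0,0.001,0],[1,0,0,0,0],[1,0,0,0,0]]'
```

```text
clock: 19.1
eef_pos: [0.5158, 0.0014, -0.0076]
tcp_rot: [[-0.998, 0.069, 0.0], [0.069, 0.998, 0.0], [-0.0, 0.0, -1.0]]
contact_force: [0.4, 0.4, 0.1]
grip_width: 0.0005
```

```bash

python3 -m inch '[[1,0,0,0.002,0],[1,0,0,0.002,0],[1,0,0,0.001,0],[1,0,0,0.001,0],[1,0,0,0.001,0],[1,0,0,0.001,0],[1,0,0,0.001,0],[1,0,0,0,0]]'
```

```text
clock: 20.1
eef_pos: [0.5157, 0.0014, -0.0127]
tcp_rot: [[-0.998, 0.067, 0.0], [0.067, 0.998, -0.001], [-0.0, -0.001, -1.0]]
contact_force: [-9.5, 2.5, 31.4]
grip_width: 0.0002
```

Contact came at a reported TCP z of about -0.012, so the fingertips really sit 15 mm above the reported TCP, against the documented 11 mm below it. I'll back off and check for an xy offset from the images as well.

```bash

python3 -m inch '[[1,0,0,-0.01,0],[1,0,0,-0.01,0],[1,0,0,-0.01,0],[1,0,0,0,0],[1,0,0,0,0],[1,0,0,0,0],[1,0,0,0,0],[1,0,0,0,0]]'
python3 -c "
from h import *
s=readout.state(); p=s['eef_pos']; print(p)
for n in('side','top'):
  im=cams.snapshot(n); cv2.imwrite('pics/raw_e7%s.png'%n,im)
  q=proj(n,[p+[0,0,.015]]);x0,y0=(q[0]-[45,40]).astype(int); print(q)
  c=im[y0:y0+75,x0:x0+90].astype(float)
  c=np.clip(c*2-10,0,255).astype('uint8')
  c=cv2.resize(c,None,fx=8,fy=8,interpolation=cv2.INTER_CUBIC)
  for u in q: cv2.circle(c,(int((u[0]-x0)*8),int((u[1]-y0)*8)),3,(0,0,255),2)
  cv2.imwrite('pics/e7%s.png'%n,c)
"
```

```text
clock: 21.1
eef_pos: [0.5157, 0.0014, 0.0131]
tcp_rot: [[-0.998, 0.069, -0.0], [0.069, 0.998, -0.0], [0.0, -0.0, -1.0]]
contact_force: [-0.8, -0.1, 0.2]
grip_width: 0.0003
[0.51567556 0.00138381 0.01312343]
[[256.51584789 217.12184329]]
[[255.66997503 193.14700512]]
```

View pics/e7side.png

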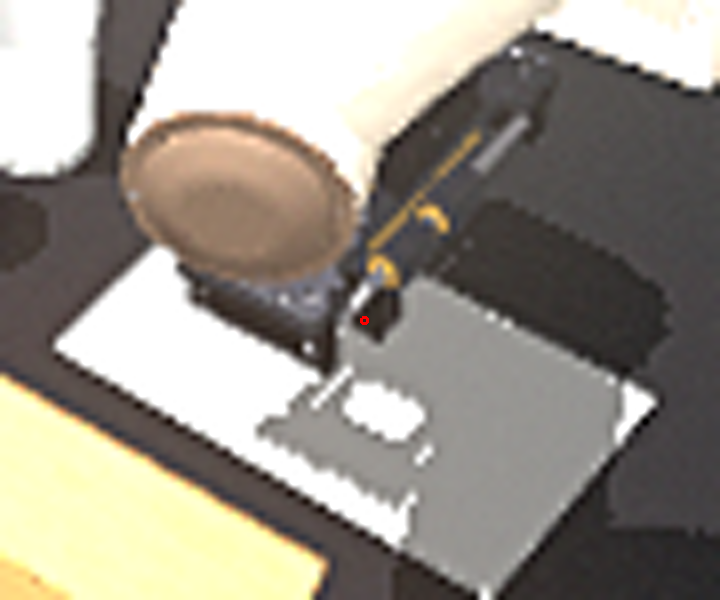

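View pics/e7top.png

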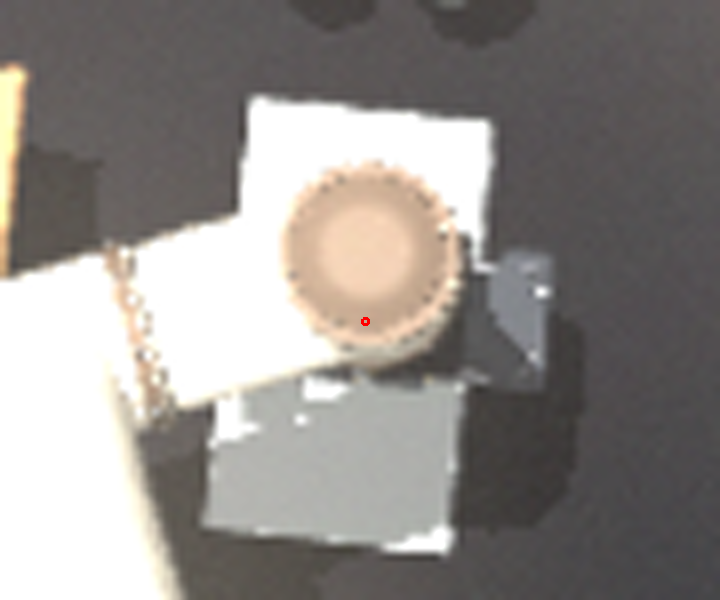

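```bash

python3 -c "
from h import *
p=np.array([.5157,.0014,.0131]);y=np.array([.069,.998,0]);x=np.array([-.998,.069,0]);z=np.array([0,0,1.])
for h in(.085,.1,.12): print(h,((proj('top',[p-y*.095+x*s*.0375+z*h for s in(-1,0,1)])-[210,153])*8).round(0).tolist())
for h in(.015,): print('tip corners',((proj('side',[p+y*a*.013+x*s*.011+z*h for a in(-1,1) for s in(-1,1)])-[211,177])*8).round(0).tolist())
"
```

```text
0.085 [[546.0, 257.0], [540.0, 326.0], [534.0, 395.0]]
0.1 [[548.0, 254.0], [542.0, 323.0], [536.0, 393.0]]
0.12 [[550.0, 250.0], [544.0, 320.0], [538.0, 390.0]]
tip corners [[361.0, 294.0], [399.0, 314.0], [329.0, 328.0], [368.0, 349.0]]
```

```bash

python3 -c "
from h import *
P=[onz('top',(150+a/4,150+b/4),.075) for a,b in((125,58),(182,62),(171,162),(115,158))]
for a in P: print(a.round(4))
c=np.mean(P,0); d=P[0]+P[1]-P[2]-P[3]; print(c,np.degrees(np.arctan2(d[1],d[0])),np.linalg.norm(d)/2)
Q=[onz('side',(140+a/4,200+b/4),.074) for a,b in((135,243),(181,197),(279,262),(233,313))]
for a in Q: print(a.round(4))
print(np.mean(Q,0)); to(.532,.310,.19,86)
"
```

```text
[0.6307 0.3342 0.075 ]
[0.6278 0.2707 0.075 ]
[0.5163 0.2781 0.075 ]
[0.5192 0.34   0.075 ]
[0.57350079 0.3057719  0.075     ] -3.4078040029731205 0.1117027566107572
[0.6291 0.3321 0.074 ]
[0.6256 0.277  0.074 ]
[0.5193 0.2865 0.074 ]
[0.5225 0.3429 0.074 ]
[0.5741245  0.30962841 0.074     ]
t 21.2 pos [0.5158 0.0014 0.0133] yaw of tool y 86.06 shift [ 0.005   0.309  -0.1768] F [0.5 0.5 0.2] w 0.0004
turn 0.06
```

```bash

python3 -m inch '[[0,0,0,-0.06,0],[0,0,0,-0.06,0],[0,0.003,0.03,-0.055,0],[0,0,0.055,0,0],[0,0,0.055,0,0],[0,0,0.055,0,0],[0,0,0.055,0,0],[0,0,0.055,0,0]]'
python3 -m inch '[[0,0,0.004,0,0],[0,0,0,0.02,0],[0,0,0,0.035,0],[0,0,0,0.035,0],[0,0,0,0.03,0],[0,0,0,0.02,0],[0,0,0,0.006,0],[0,0,0,0,0]]'
python3 -c "
from h import *
to(.534,.310,.038,86)
cv2.imwrite('pics/f1.png',cv2.resize(cams.snapshot('side')[200:340,140:320],None,fx=4,fy=4))
"
```

```text
clock: 22.2
eef_pos: [0.5335, 0.3075, 0.1881]
tcp_rot: [[-0.998, 0.069, -0.0], [0.069, 0.998, -0.0], [0.0, -0.0, -1.0]]
contact_force: [1.8, -0.7, 0.9]
grip_width: 0.0727
clock: 23.2
eef_pos: [0.5342, 0.3093, 0.0424]
tcp_rot: [[-0.998, 0.069, 0.0], [0.069, 0.998, -0.0], [-0.0, -0.0, -1.0]]
contact_force: [0.2, 0.4, 0.8]
grip_width: 0.0871
t 23.2 pos [0.5342 0.3093 0.0424] yaw of tool y 86.04 shift [0.0003 0.0006 0.0044] F [0.2 0.4 0.8] w 0.0871
turn 0.04
```

View pics/f1.png

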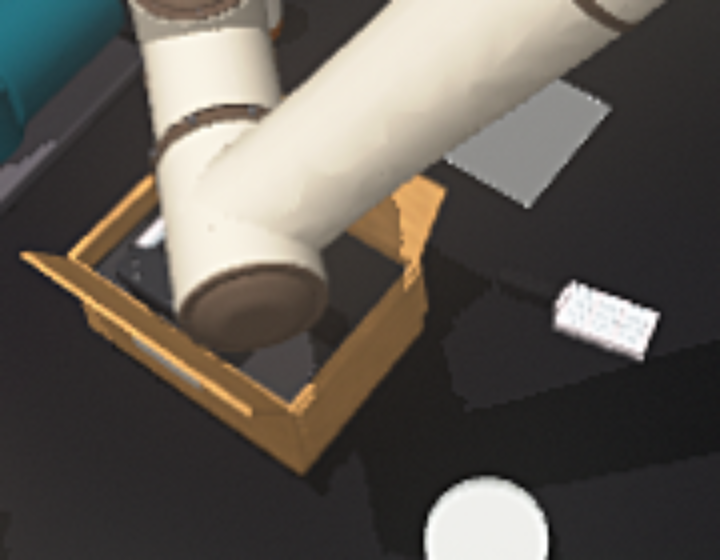

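The flaps are undisturbed and the fingers straddle the plate. I'll close on it.

```bash

python3 -m inch '[[0,0,0,0.004,0],[1,0,0,0,0],[1,0,0,0,0],[1,0,0,0,0],[1,0,0,0,0],[1,0,0,-0.005,0],[1,0,0,-0.01,0],[1,0,0,-0.01,0]]' 30
```

```text
clock: 24.25
eef_pos: [0.534, 0.3097, 0.0639]
tcp_rot: [[-0.998, 0.069, -0.0], [0.069, 0.998, -0.0], [0.0, -0.0, -1.0]]
contact_force: [-0.4, 0.3, -1.1]
grip_width: 0.0578
```

The width is 57.8 mm, so the plate is held. I'll lift it and carry it to the mat.

```bash

python3 -m inch '[[1,0,0,-0.025,0],[1,0,0,-0.04,0],[1,0,0,-0.035,0],[1,-0.001,-0.02,0,0],[1,-0.001,-0.045,0,0],[1,-0.001,-0.05,0,0],[1,-0.001,-0.05,0,0],[1,-0.001,-0.05,0,0]]'
python3 -m inch '[[1,0,-0.045,0,0],[1,0,-0.03,0.01,0],[1,0,-0.01,0.03,0],[1,0,0,0.045,0],[1,0,0,0.045,0],[1,0,0,0.025,0],[1,0,0,0.005,0],[1,0,0,0,0]]'
python3 -c "
from h import *
to(.518,.011,-.011,85.4)
cv2.imwrite('pics/f2.png',cv2.resize(cams.snapshot('side')[140:280,180:360],None,fx=4,fy=4))
"
```

```text
clock: 25.25
eef_pos: [0.5225, 0.0922, 0.1621]
tcp_rot: [[-0.998, 0.069, -0.003], [0.069, 0.998, -0.001], [0.003, -0.001, -1.0]]
contact_force: [0.4, -0.1, -1.8]
grip_width: 0.0578
clock: 26.25
eef_pos: [0.5182, 0.0098, 0.0033]
tcp_rot: [[-0.998, 0.069, -0.0], [0.069, 0.998, -0.0], [0.0, -0.0, -1.0]]
contact_force: [0.0, -0.6, -1.0]
grip_width: 0.0576
t 26.25 pos [0.5182 0.0098 0.0033] yaw of tool y 86.06 shift [0.0003 0.0012 0.0143] F [ 0.  -0.6 -1. ] w 0.0576
turn 0.66
```

View pics/f2.png

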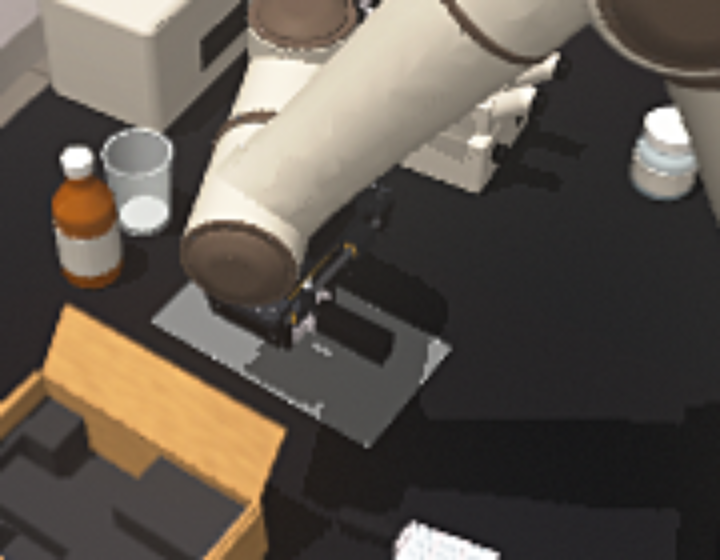

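```bash

python3 -m inch '[[1,0,0,0.006,0],[1,0,0,0.004,0],[1,0,0,0.003,0],[1,0,0,0.001,0],[1,0,0,0,0],[0.5,0,0,0,0],[0,0,0,0,0],[0,0,0,0,0]]'
python3 -m inch '[[0,0,0,0,0],[0,0,0,-0.02,0],[0,0,0,-0.05,0],[0,0,0,-0.05,0],[0,0.03,0.03,-0.02,0],[0,0.05,0.03,0,0],[0,0.05,0.03,0,0],[0,0.02,0.05,0,0]]'
python3 -c "
from h import *
to(.518,.011,-.011,85.4)
for n in('side','top'):
  im=cams.snapshot(n);cv2.imwrite('pics/raw_f3%s.png'%n,im)
  a=(180,140) if n=='side' else(200,150)
  cv2.imwrite('pics/f3%s.png'%n,cv2.resize(im[a[1]:a[1]+120,a[0]:a[0]+150],None,fx=5,fy=5,interpolation=cv2.INTER_CUBIC))
"
```

```text
clock: 27.3
eef_pos: [0.5187, 0.0103, -0.0106]
tcp_rot: [[-0.998, 0.069, 0.001], [0.069, 0.998, 0.0], [-0.001, 0.0, -1.0]]
contact_force: [0.8, 0.3, -0.7]
grip_width: 0.0702
clock: 28.3
eef_pos: [0.3758, 0.1597, 0.1294]
tcp_rot: [[-0.998, 0.07, -0.0], [0.07, 0.998, 0.0], [0.0, 0.0, -1.0]]
contact_force: [1.9, 0.4, 0.1]
grip_width: 0.087
t 28.3 pos [0.3758 0.1597 0.1294] yaw of tool y 86.01 shift [-0.1523 -0.1385  0.1403] F [1.9 0.4 0.1] w 0.087
turn 0.61
```

View pics/f3side.png

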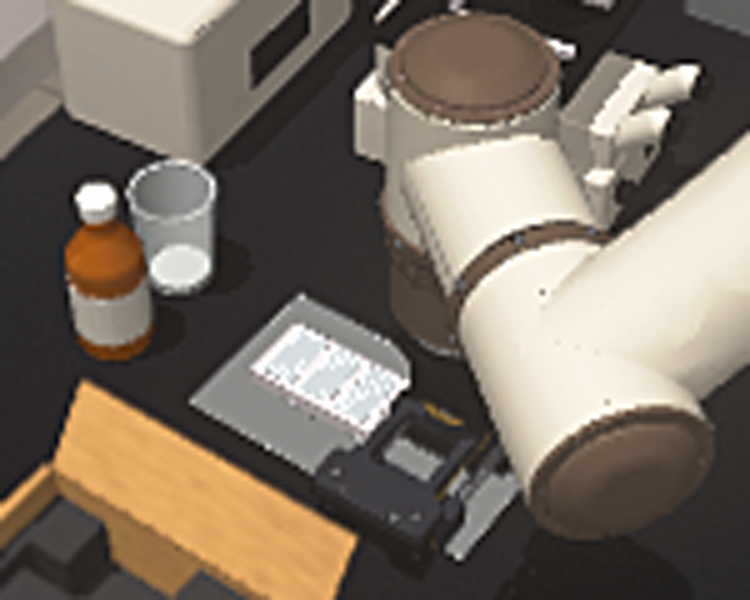

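View pics/f3top.png

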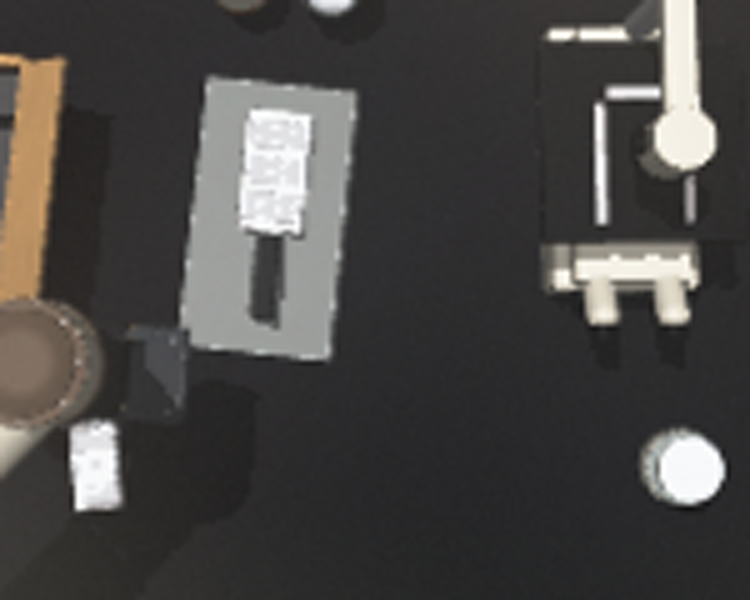

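The holder lies flat on the mat, with the plate at about (275,172) in the top crop and the handle end at (265,325). I'll measure its pose and refine the rail geometry.

```bash
python3 - <<'E'
from h import *
f=lambda a,b:(200+a/5,150+b/5)
P=[onz('top',f(*q),.021) for q in((250,110),(312,116),(301,236),(240,229))]
for a in P: print(a.round(4))
c=np.mean(P,0); d=P[0]+P[1]-P[2]-P[3]; print('plate c',c,np.degrees(np.arctan2(d[1],d[0])),np.linalg.norm(d)/2)
H=[onz('top',f(*q),.037) for q in((251,322),(279,327),(283,240),(258,238))]
for a in H: print('h',a.round(4))
im=cv2.imread('pics/raw_f3top.png')
cv2.imwrite('pics/f4.png',cv2.resize(im[150:205,300:355],None,fx=10,fy=10,interpolation=cv2.INTER_CUBIC))
g=im.min(2)[150:205,300:355]
# left rail / right rail columns per row
for r in range(165,200,3):
    row=im[r,300:355].max(1).astype(int); print(r,row[15:45].tolist())
E
```

```text
[0.6125 0.0297 0.021 ]
[ 0.6084 -0.027   0.021 ]
[ 0.4984 -0.0196  0.021 ]
[0.5034 0.0359 0.021 ]
plate c [0.55568259 0.00472318 0.021     ] -3.5716670223294136 0.10978457704887505
h [0.419  0.0234 0.037 ]
h [ 0.4152 -0.0017  0.037 ]
h [ 0.4931 -0.0033  0.037 ]
h [0.4944 0.0191 0.037 ]
165 [54, 52, 54, 53, 53, 54, 54, 54, 54, 54, 53, 54, 55, 54, 53, 54, 48, 111, 226, 246, 245, 244, 243, 242, 181, 60, 53, 52, 51, 53]
168 [53, 53, 54, 53, 54, 55, 171, 244, 247, 247, 246, 246, 247, 246, 247, 247, 247, 133, 222, 246, 245, 244, 243, 242, 177, 61, 52, 52, 50, 50]
171 [53, 53, 54, 69, 241, 178, 76, 53, 53, 52, 52, 53, 53, 52, 53, 52, 52, 87, 210, 221, 241, 243, 241, 216, 236, 76, 52, 50, 51, 51]
174 [52, 52, 52, 61, 242, 220, 92, 54, 53, 53, 54, 53, 51, 52, 55, 84, 166, 243, 245, 245, 244, 244, 243, 243, 243, 243, 243, 153, 54, 50]
177 [51, 50, 51, 60, 242, 220, 92, 51, 52, 52, 52, 45, 47, 46, 73, 98, 242, 245, 245, 244, 244, 244, 244, 244, 244, 243, 243, 242, 96, 50]
180 [53, 51, 52, 59, 221, 220, 94, 50, 51, 51, 52, 42, 45, 47, 84, 102, 163, 243, 245, 245, 244, 244, 244, 244, 243, 243, 243, 197, 57, 48]
183 [51, 52, 51, 51, 221, 246, 115, 49, 51, 50, 51, 51, 42, 63, 90, 93, 93, 94, 94, 124, 142, 222, 212, 187, 132, 55, 49, 49, 48, 48]
186 [52, 51, 51, 52, 219, 246, 114, 51, 50, 50, 50, 50, 46, 44, 44, 42, 42, 43, 42, 42, 41, 49, 142, 131, 52, 50, 48, 47, 49, 48]
189 [51, 50, 50, 50, 183, 245, 116, 52, 50, 50, 50, 49, 44, 42, 42, 42, 44, 42, 44, 43, 44, 50, 142, 162, 57, 44, 42, 48, 47, 46]
192 [51, 50, 50, 50, 162, 244, 138, 59, 49, 50, 50, 51, 51, 51, 50, 43, 43, 41, 42, 44, 43, 41, 140, 160, 54, 41, 41, 47, 48, 48]
195 [49, 49, 49, 50, 50, 49, 49, 49, 50, 50, 50, 51, 51, 49, 47, 49, 49, 48, 48, 43, 42, 43, 43, 42, 47, 48, 49, 47, 47, 46]
198 [64, 71, 71, 71, 72, 71, 92, 95, 94, 93, 94, 95, 94, 94, 94, 95, 94, 93, 93, 94, 95, 93, 93, 89, 53, 39, 38, 37, 39, 37]
```

View pics/f4.png

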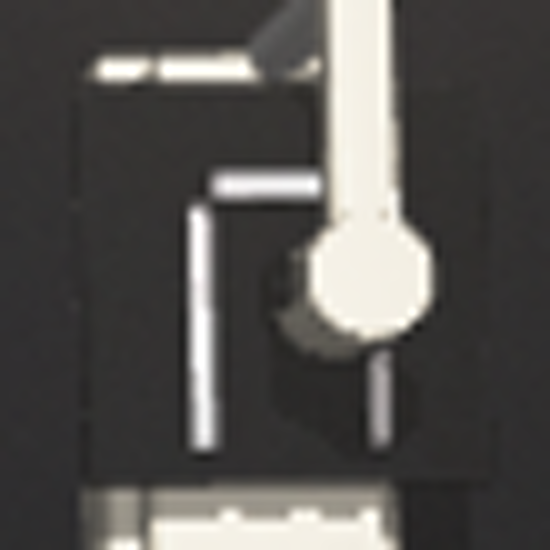

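```bash
python3 - <<'E'
from h import *
a=onz('top',(320.27,171),.168);b=onz('top',(321.0,192),.168);c=onz('top',(336.5,190),.160)
e=onz('top',(336.5,190),.168)
print(a.round(4),b.round(4),c.round(4),e.round(4),'yaw',np.degrees(np.arctan2((a-b)[1],(a-b)[0])))
print('near ends L,R',onz('top',(320.2,194.9),.168),onz('top',(338,194.3),.168))
s1=onz('top',(321.5,169.6),.172);s2=onz('top',(331.5,169.6),.172);print('stop face',s1,s2)
to(.456,.0105,.12,86.3)
E
```

```text
[ 0.6024 -0.2663  0.168 ] [ 0.5144 -0.2699  0.168 ] [ 0.5252 -0.3361  0.16  ] [ 0.5243 -0.3344  0.168 ] yaw 2.3116634328535377
near ends L,R [ 0.50226491 -0.26662905  0.168     ] [ 0.50655704 -0.34067006  0.168     ]
stop face [ 0.6078257  -0.27075193  0.172     ] [ 0.60888244 -0.31253605  0.172     ]
t 28.4 pos [0.3776 0.1637 0.1301] yaw of tool y 86.45 shift [-0.0877 -0.1481  0.0099] F [ 0.4  0.  -0.2] w 0.0867
turn 0.15
```

```bash

python3 -m inch '[[0,-0.02,-0.035,0,0],[0,-0.03,-0.05,0,0],[0,-0.025,-0.045,0,0],[0,-0.0087,-0.018,0.02,0],[0,0,0,0.045,0],[0,0,0,0.045,0],[0,0,0,0.025,0],[0,0,0,0.003,0]]'
python3 -c "
from h import *
to(.452,.011,-.009,86.2)"
```

```text
clock: 29.4
eef_pos: [0.4505, 0.0058, -0.0103]
tcp_rot: [[-0.998, 0.069, -0.004], [0.069, 0.998, -0.002], [0.004, -0.002, -1.0]]
contact_force: [-0.5, -0.4, 0.8]
grip_width: 0.0871
t 29.4 pos [ 0.4505  0.0058 -0.0103] yaw of tool y 86.02 shift [-0.0012  0.0053 -0.0013] F [-0.5 -0.4  0.8] w 0.0871
turn -0.18
```

```bash

python3 -m inch '[[0,-0.001,0.005,0,0],[0,0,0,0,0],[1,0,0,0,0],[1,0,0,0,0],[1,0,0,0,0],[1,0,0,0,0],[1,0,0,0,0],[1,0,0,0,0]]' 45
python3 -c "
from h import *
to(.452,.011,-.009,86.2)"
```

```text
clock: 30.4
eef_pos: [0.453, 0.0116, -0.0089]
tcp_rot: [[-0.998, 0.069, -0.0], [0.069, 0.998, -0.0], [0.0, -0.0, -1.0]]
contact_force: [-0.2, 0.2, -0.3]
grip_width: 0.0352
t 30.4 pos [ 0.453   0.0116 -0.0089] yaw of tool y 86.06 shift [ 0.001  -0.0007  0.0001] F [-0.2  0.2 -0.3] w 0.0352
turn -0.14
```

```bash

python3 -m inch '[[1,0,0,0,0],[1,0,0,0,0],[1,0,0,0,0],[1,0,0,0,0],[1,0,0,-0.005,0],[1,0,0,-0.015,0],[1,0,0,-0.025,0],[1,0,0,-0.03,0]]'
python3 -c "
from h import *
to(.452,.011,-.009,86.2)
im=cams.snapshot('side'); cv2.imwrite('pics/g1.png',cv2.resize(im[120:260,200:360],None,fx=4,fy=4))"
```

```text
clock: 31.4
eef_pos: [0.4521, 0.0113, 0.0666]
tcp_rot: [[-0.998, 0.069, -0.002], [0.069, 0.998, -0.001], [0.002, -0.001, -1.0]]
contact_force: [0.8, 0.0, -1.6]
grip_width: 0.0215
t 31.4 pos [0.4521 0.0113 0.0666] yaw of tool y 86.04 shift [-0.     -0.0003  0.0756] F [ 0.8  0.  -1.6] w 0.0215
turn -0.16
```

View pics/g1.png

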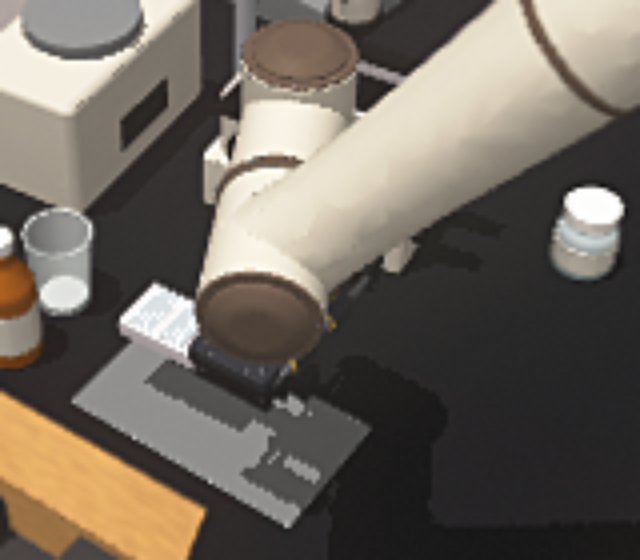

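```bash

python3 -m inch '[[1,0,0,-0.035,-2.1],[1,0,0,-0.04,-2.1],[1,0,0,-0.032,-2.1],[1,0.015,-0.03,0,0],[1,0.025,-0.05,0,0],[1,0.027,-0.055,0,0],[1,0.027,-0.055,0,0],[1,0.027,-0.055,0,0]]'
python3 -m inch '[[1,0.022,-0.045,0,0],[1,0.012,-0.027,0,0],[1,0,0,0,0],[1,0,0,0,0],[1,0,0,0,0],[1,0,0,0,0],[1,0,0,0,0],[1,0,0,0,0]]'
python3 -c "
from h import *
to(.3097,-.3118,.172,92.3)
for n in('side','top'):
  im=cams.snapshot(n);cv2.imwrite('pics/raw_g2%s.png'%n,im)
  a=(240,80) if n=='side' else(290,140)
  cv2.imwrite('pics/g2%s.png'%n,cv2.resize(im[a[1]:a[1]+110,a[0]:a[0]+130],None,fx=5,fy=5,interpolation=cv2.INTER_CUBIC))
"
```

```text
clock: 32.45
eef_pos: [0.3408, -0.2394, 0.1732]
tcp_rot: [[-0.999, -0.042, 0.0], [-0.042, 0.999, 0.0], [-0.0, 0.0, -1.0]]
contact_force: [1.0, -0.0, -1.2]
grip_width: 0.0215
clock: 33.45
eef_pos: [0.3114, -0.3113, 0.1732]
tcp_rot: [[-0.999, -0.042, 0.0], [-0.042, 0.999, -0.0], [-0.0, -0.0, -1.0]]
contact_force: [-0.2, -0.3, -2.0]
grip_width: 0.0217
t 33.45 pos [ 0.3114 -0.3113  0.1732] yaw of tool y 92.39 shift [ 0.0017 -0.0005  0.0012] F [-0.2 -0.3 -2. ] w 0.0217
turn 0.09
```

View pics/g2side.png

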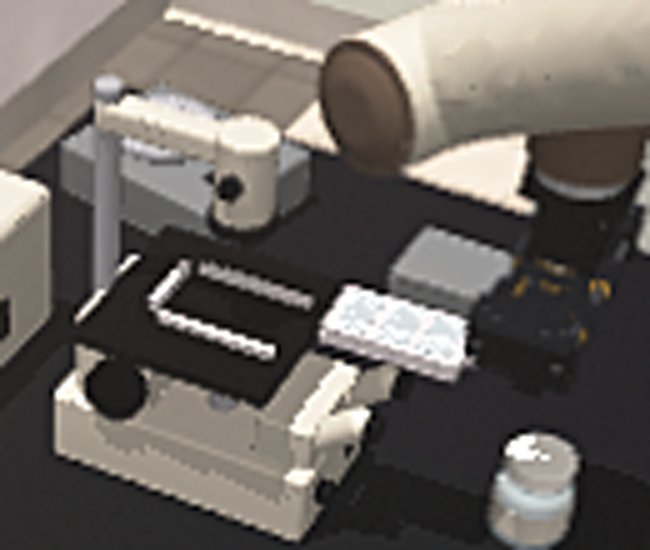

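View pics/g2top.png

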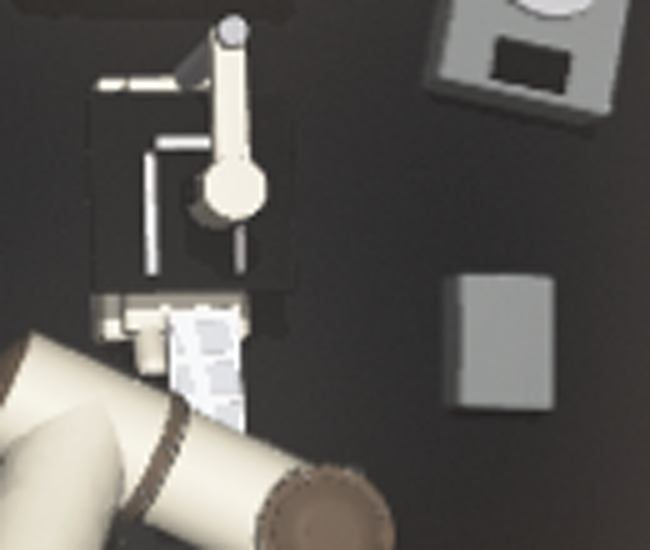

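```bash
python3 - <<'E'
from h import *
im=cv2.imread('pics/raw_g2top.png')
for r in(205,210,215,220): print(r,im[r,318:346].max(1).tolist())
for c in(328,332,336): print('col',c,im[196:212,c].max(1).tolist())
cv2.imwrite('pics/g3.png',cv2.resize(im[160:232,305:350],None,fx=8,fy=8,interpolation=cv2.INTER_CUBIC))
E
```

```text
205 [234, 234, 227, 224, 218, 152, 190, 247, 249, 249, 249, 231, 229, 229, 229, 228, 229, 229, 248, 243, 231, 167, 59, 51, 52, 52, 50, 51]
210 [202, 220, 224, 220, 196, 116, 246, 225, 221, 248, 249, 249, 226, 211, 208, 209, 210, 247, 248, 249, 80, 58, 59, 57, 58, 58, 57, 57]
215 [63, 56, 66, 59, 56, 76, 244, 218, 228, 229, 247, 249, 249, 250, 231, 230, 229, 229, 229, 201, 92, 60, 58, 58, 58, 57, 59, 58]
220 [223, 219, 215, 208, 202, 192, 109, 99, 87, 151, 244, 246, 248, 249, 249, 247, 247, 246, 205, 203, 202, 65, 59, 58, 59, 59, 58, 57]
col 328 [58, 63, 98, 155, 155, 172, 247, 247, 249, 249, 249, 249, 249, 249, 249, 248]
col 332 [58, 63, 98, 155, 156, 180, 248, 246, 218, 229, 228, 229, 228, 226, 208, 248]
col 336 [57, 61, 98, 155, 159, 206, 248, 247, 249, 248, 249, 247, 228, 232, 248, 245]
```

View pics/g3.png

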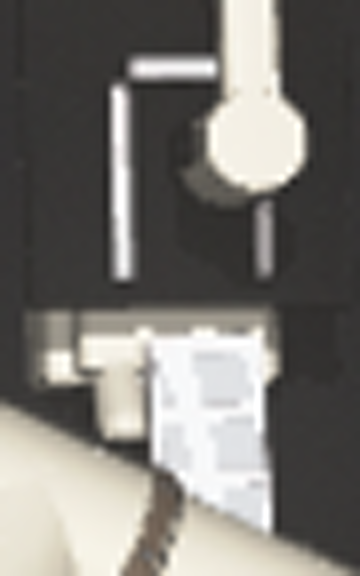

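```bash
python3 - <<'E'
from h import *
a=onz('top',(323.5,210),.185);b=onz('top',(337.7,210),.203);a2=onz('top',(323.5,210),.203)
f=onz('top',(331,201.3),.203);f2=onz('top',(331,201.3),.185)
print('L',a,a2,'R',b,'front',f,f2)
to(.3097,-.3118,.172,92.3)
E
```

```text
L [ 0.43916912 -0.2776486   0.185     ] [ 0.43827319 -0.27442129  0.203     ] R [ 0.43962692 -0.33192297  0.203     ] front [ 0.47418246 -0.30465072  0.203     ] [ 0.47550512 -0.30823726  0.185     ]
t 33.55 pos [ 0.3113 -0.3114  0.1732] yaw of tool y 92.37 shift [ 0.0016 -0.0004  0.0012] F [ 0.2  0.7 -1.8] w 0.022
turn 0.07
```

```bash

python3 -m inch '[[1,-0.015,0,0,0],[1,-0.025,0,0,0],[1,-0.03,0,0,0],[1,-0.03,0,0,0],[1,-0.02,-0.001,0,0],[1,-0.009,0,0,0],[1,0,0,0,0],[1,0,0,0,0]]'
python3 -c "
from h import *
to(.440,-.3076,.160,92.3)
for n in('side','top'):
  im=cams.snapshot(n);cv2.imwrite('pics/raw_g4%s.png'%n,im)
  a=(240,80) if n=='side' else(290,140)
  cv2.imwrite('pics/g4%s.png'%n,cv2.resize(im[a[1]:a[1]+90,a[0]:a[0]+100],None,fx=6,fy=6,interpolation=cv2.INTER_CUBIC))
"
```

```text
clock: 34.55
eef_pos: [0.4393, -0.3071, 0.1731]
tcp_rot: [[-0.999, -0.041, -0.001], [-0.041, 0.999, 0.0], [0.001, 0.0, -1.0]]
contact_force: [0.6, 0.1, -1.8]
grip_width: 0.0216
t 34.55 pos [ 0.4393 -0.3071  0.1731] yaw of tool y 92.33 shift [-0.0007 -0.0005  0.0131] F [ 0.6  0.1 -1.8] w 0.0216
turn 0.03
```

View pics/g4side.png

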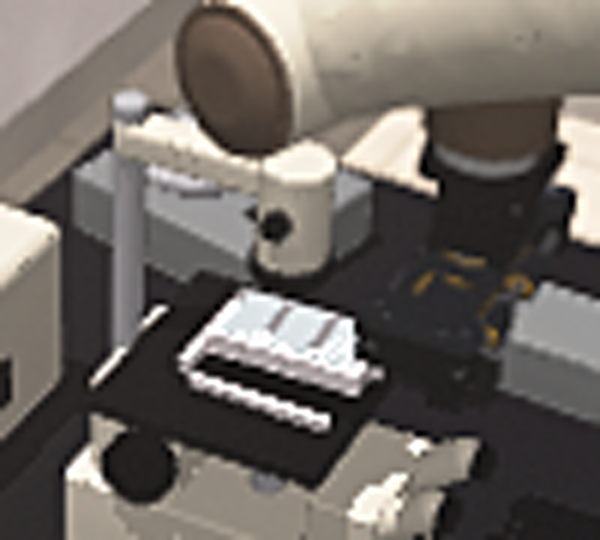

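View pics/g4top.png

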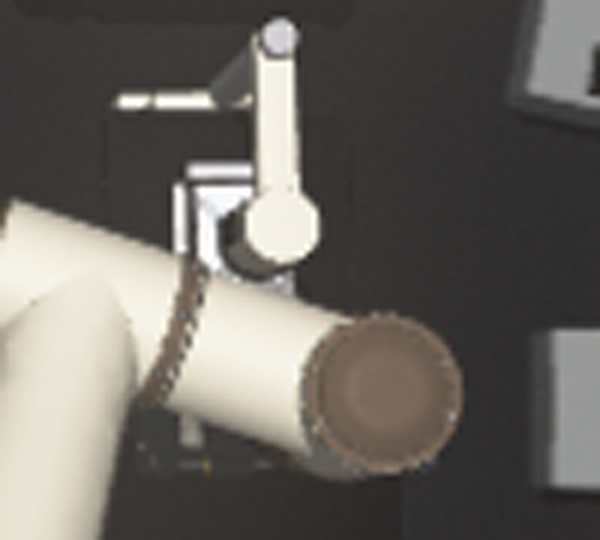

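The plate hovers between the rails, just short of the end stop. I'll lower it.

```bash

python3 -m inch '[[1,0,0,0.008,0],[1,0,0,0.008,0],[1,0,0,0.004,0],[1,0,0,0.003,0],[1,0,0,0.001,0],[1,0,0,0.001,0],[1,0,0,0,0],[1,0,0,0,0]]'
python3 -c "
from h import *
to(.448,-.3076,.148,92.3)
for n in('side','top'):
  im=cams.snapshot(n);cv2.imwrite('pics/raw_g5%s.png'%n,im)
  a=(255,115) if n=='side' else(300,150)
  cv2.imwrite('pics/g5%s.png'%n,cv2.resize(im[a[1]:a[1]+50,a[0]:a[0]+60],None,fx=11,fy=11,interpolation=cv2.INTER_CUBIC))
"
```

```text
clock: 35.65
eef_pos: [0.4403, -0.3072, 0.1483]
tcp_rot: [[-0.999, -0.041, 0.001], [-0.041, 0.999, -0.0], [-0.001, -0.0, -1.0]]
contact_force: [-0.1, -0.6, -1.9]
grip_width: 0.0217
t 35.65 pos [ 0.4403 -0.3072  0.1483] yaw of tool y 92.36 shift [-0.0076 -0.0007  0.0003] F [-0.1 -0.6 -1.9] w 0.0217
turn 0.06
```

View pics/g5side.png

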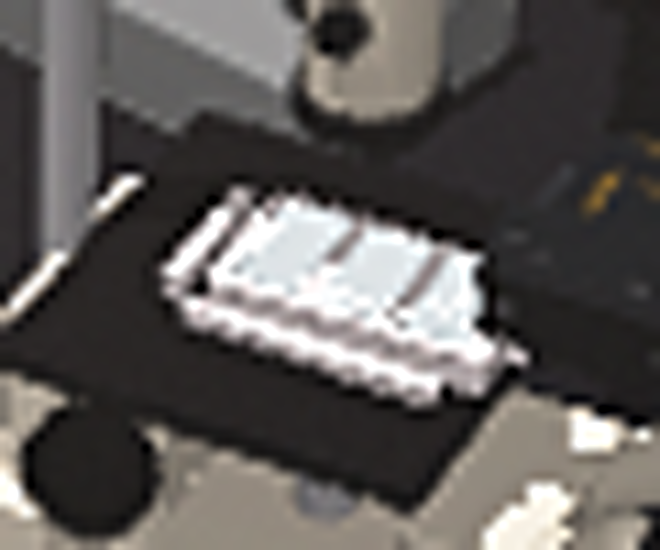

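View pics/g5top.png

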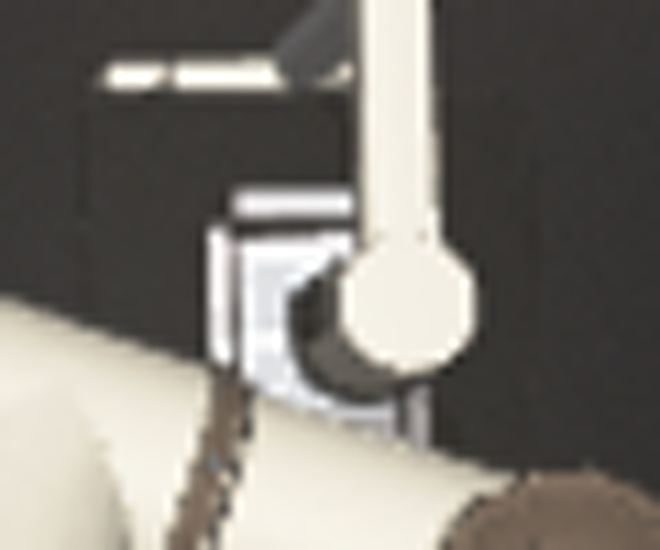

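Rails and plate line up, with about 6 mm left to the stop. I'll touch down lightly and slide forward until contact.

```bash

python3 -m inch '[[1,0,0,0.001,0],[1,0,0,0,0],[1,-0.002,0,0,0],[1,-0.002,0,0,0],[1,-0.001,0,0,0],[1,0,0,0,0],[1,0,0,0,0],[1,0,0,0,0]]'
```

```text
clock: 36.75
eef_pos: [0.4447, -0.3073, 0.1477]
tcp_rot: [[-0.999, -0.041, -0.001], [-0.041, 0.999, -0.001], [0.001, -0.001, -1.0]]
contact_force: [-3.5, -0.2, 4.2]
grip_width: 0.0217
```

```bash

python3 -m inch '[[1,0,0,-0.0004,0],[1,-0.001,0,0,0],[1,-0.001,0,0,0],[1,-0.001,0,0,0],[1,0,0,0,0],[1,0,0,0,0],[1,0,0,0,0],[1,0,0,0,0]]'
```

```text
clock: 37.75
eef_pos: [0.4482, -0.3069, 0.1477]
tcp_rot: [[-0.999, -0.041, -0.0], [-0.041, 0.999, -0.0], [0.0, -0.0, -1.0]]
contact_force: [-3.5, -0.2, 5.1]
grip_width: 0.0218
```

```bash

python3 -m inch '[[1,-0.001,0,0,0],[1,-0.001,0,0,0],[1,0,0,0,0],[1,0,0,0,0],[1,0,0,0,0],[1,0,0,0,0],[1,0,0,0,0],[1,0,0,0,0]]'
python3 -c "
from h import *
for n in('side','top'):
  im=cams.snapshot(n);cv2.imwrite('pics/raw_g6%s.png'%n,im)
  a=(255,115) if n=='side' else(300,150)
  cv2.imwrite('pics/g6%s.png'%n,cv2.resize(im[a[1]:a[1]+50,a[0]:a[0]+60],None,fx=11,fy=11,interpolation=cv2.INTER_CUBIC))
"
```

```text
clock: 38.75
eef_pos: [0.4484, -0.3068, 0.1477]
tcp_rot: [[-0.999, -0.041, -0.004], [-0.041, 0.999, 0.0], [0.004, 0.001, -1.0]]
contact_force: [-7.7, -0.8, 7.2]
grip_width: 0.0215
```

View pics/g6side.png

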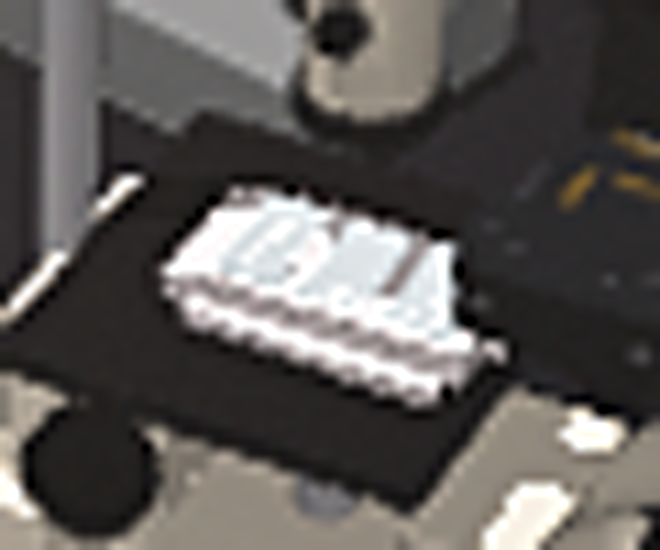

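View pics/g6top.png

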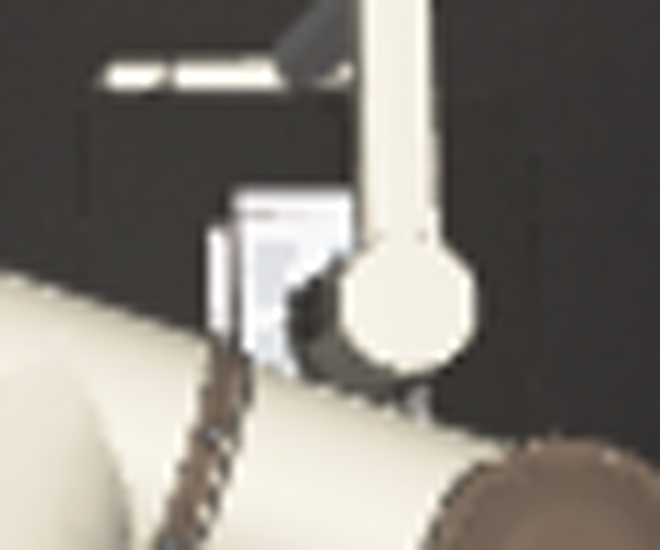

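Contact with the stop is confirmed: force rises and the gap closes. I'll relax the push, release and withdraw.

```bash

python3 -m inch '[[1,0.0015,0,-0.0003,0],[1,0,0,0,0],[0.3,0,0,0,0],[0.3,0,0,0,0],[0.3,0,0,0,0],[0.3,0,0,0,0],[0.3,0,0,0,0],[0.3,0,0,0,0]]'
python3 -m inch '[[0.3,0,0,-0.01,0],[0.3,0,0,-0.02,0],[0.3,0,0,-0.03,0],[0.3,0.02,0,-0.02,0],[0.3,0.04,0,0,0],[0.3,0.04,0,0,0],[0.3,0.03,0.02,0,0],[0.3,0,0,0,0]]'
python3 -c "
from h import *
to(.448,-.3076,.148,92.3)
for n in('side','top'):
  im=cams.snapshot(n);cv2.imwrite('pics/raw_g7%s.png'%n,im)
  a=(245,110) if n=='side' else(300,150)
  cv2.imwrite('pics/g7%s.png'%n,cv2.resize(im[a[1]:a[1]+65,a[0]:a[0]+75],None,fx=9,fy=9,interpolation=cv2.INTER_CUBIC))
  cv2.imwrite('pics/g8%s.png'%n,cv2.resize(im,(700,525)))
"
```

```text
clock: 39.85
eef_pos: [0.4487, -0.3068, 0.1479]
tcp_rot: [[-0.999, -0.041, 0.0], [-0.041, 0.999, -0.0], [-0.0, -0.0, -1.0]]
contact_force: [0.0, 0.1, 0.7]
grip_width: 0.0604
clock: 40.85
eef_pos: [0.3162, -0.2916, 0.2291]
tcp_rot: [[-0.999, -0.041, 0.002], [-0.041, 0.999, -0.001], [-0.002, -0.001, -1.0]]
contact_force: [0.3, 0.2, 0.4]
grip_width: 0.0607
t 40.85 pos [ 0.3162 -0.2916  0.2291] yaw of tool y 92.34 shift [-0.1309 -0.0213  0.0813] F [0.3 0.2 0.4] w 0.0607
turn 0.04
```

View pics/g7side.png

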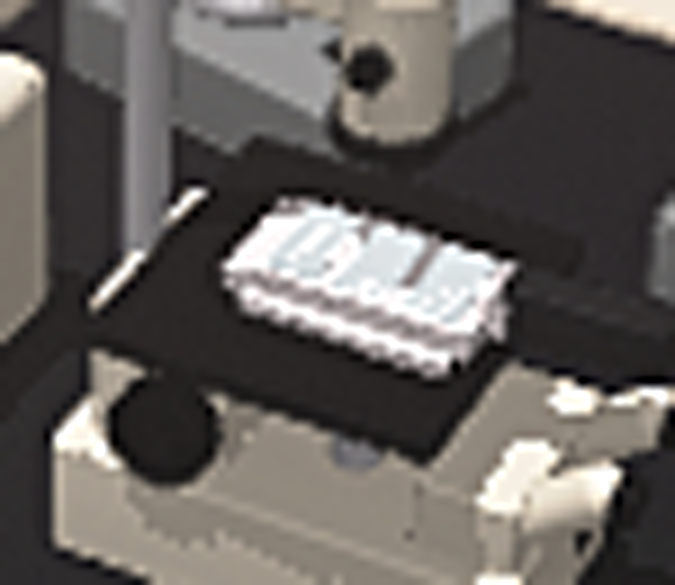

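View pics/g7top.png

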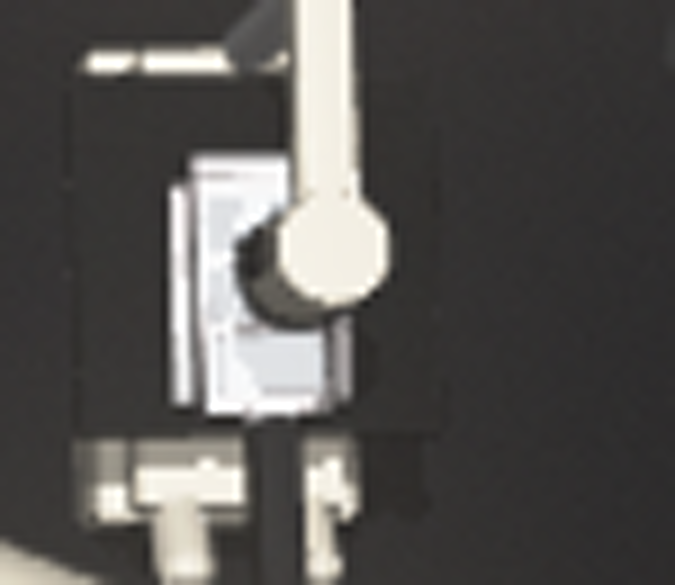

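View pics/g8side.png

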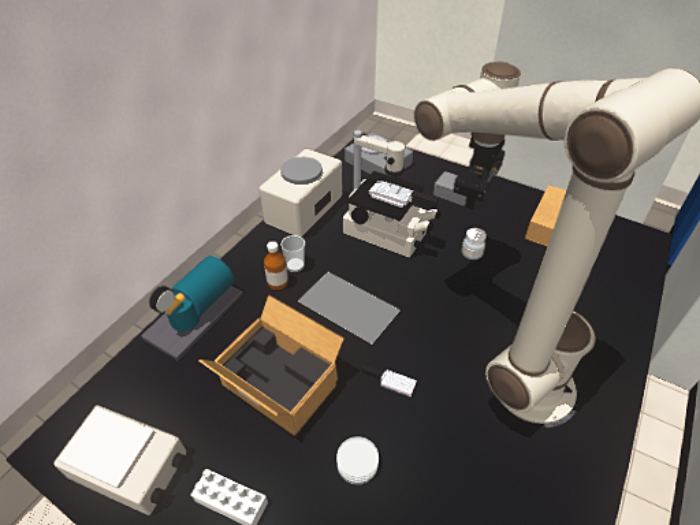

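```bash
python3 - <<'E'
from h import *
f=lambda a,b:(300+a/9,150+b/9)
L1,L2,R=onz('top',f(208,400),.178),onz('top',f(193,185),.178),onz('top',f(333,398),.178)
print(L1.round(4),L2.round(4),R.round(4),'near edge',onz('top',f(260,413),.178).round(4))
print('railL inner',onz('top',f(187,190),.168).round(4),onz('top',f(192,400),.168).round(4))
s=lambda a,b:(245+a/9,110+b/9)
for n,q in(('nearL',(470,338)),('nearR',(518,265)),('farL',(228,268)),('farR',(280,200))): print(n,onz('side',s(*q),.178).round(4))
E
```

```text
[ 0.5035 -0.2769  0.178 ] [ 0.6029 -0.2695  0.178 ] [ 0.5059 -0.3344  0.178 ] near edge [ 0.4981 -0.3008  0.178 ]
railL inner [ 0.602  -0.2685  0.168 ] [ 0.5043 -0.2713  0.168 ]
nearL [ 0.4962 -0.2735  0.178 ]
nearR [ 0.5009 -0.3314  0.178 ]
farL [ 0.6096 -0.2629  0.178 ]
farR [ 0.6142 -0.3194  0.178 ]
```

```bash
python3 -c "
from h import *
to(0,0,0); print(workorder.close_job())"
```

```text
t 40.95 pos [ 0.3185 -0.2925  0.2289] yaw of tool y 92.37 shift [0.3066 0.3057 0.2278] F [ 0.8 -0.4  0. ] w 0.0611
the job is handed in; nothing more can be done
None
```

I opened both flaps, moved the holder from the carton to the mat, then loaded it on the microscope stage by its handle. I handed in at about 41 s of the 72 s allowed; no verdict was reported.

**Flaps:** both look about 2.2 rad open in the images, measured just after I pushed them. They were still leaning well outwards in the final side view.

**Mat:** I gripped the plate (57.8 mm opening), laid it near the mat's centre and let go. A picture afterwards showed it lying flat.

**Stage:** I took the handle (21.5 mm opening), came in from the front under the condenser, and slid the plate forward. At the end stop the push force rose and the arm stalled. I then released and withdrew.

**Last checks:**
- **Holder position:** it lies between the rails, about 1–2 mm from the seat along x and about 0 mm sideways. It looks flat in the side view.
- **Holder angle:** it sits roughly 2° skewed relative to the rails.
- **Bystanders:** nothing looked moved, though I checked this by eye only.
- **Condenser:** I saw no contact with it.

**What disagreed:**
- **Fingertip height:** the fingertips turned out to be about 26 mm higher than the reported TCP and `r.tip_reach` imply. My first flap pushes therefore passed over the flaps without moving them. I confirmed the offset by touching the mat, with about 31 N on the wrist sensor, and corrected for it afterwards.
- **Microscope angle:** the two cameras gave different values, between 0.5° and 6°. I used 2.3°.

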